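# Hold the spring clip open over the record card

## Task

Slide the card carriage by its black grip out of the tunnel until the grip is level with the small steel index post beside the track, and leave it there. Then squeeze the handles of the big spring clip, take it off its rest and lower its gaping jaws over the middle of the card's top edge, one lip on each side and neither touching the card, so that a colleague can slip a paper in. Finish while still holding the clip squeezed open there, do not press it against the card, and leave the stamp, ink pad and pen cup alone.

Things in the scene. Friction and masses are not known exactly. Their poses are not given: they have to be found in the camera images.
- carriage: Sliding carriage with the grip block at one end and a stiff upright card (3 mm thick, 100 mm long along the track, 90 mm high) fixed in the other. It slides 120 mm along its +y, out of the tunnel, against 1.5 N of friction, and stays where it is left. Origin: under the grip, 15 mm above the desk; x across the track, z up. Its track, 60 mm wide, 14 mm high, is fixed to the desk.
- grip (a point): Centre of the black grip block that stands on a post on the carriage: 20 mm thick across the track, 24 mm along it, 30 mm high; its top is 93 mm above the desk. Axes as card_edge.
- index_mark (a point): Top of the steel index post (10 mm across the track, 5 mm along it), fixed beside the track 43 mm from its centre line, top 30 mm above the desk. Axes parallel to those of card_edge. The grip is level with it when both have the same place along y.
- card_edge (a point): Middle of the card's top edge, 117 mm above the desk, 100 mm from the grip towards -y. z up, x across the card (its normal), y along card and track, in the sense of drawing out. A fixed tunnel over the inner end of the track, 70 mm wide, 134 mm high, 130 mm long, hides the card at first; with the grip at the index the middle of the card stands clear of it.
- clip: Loose steel bulldog spring clip, 45 g, 44 mm wide. Origin: centre of its hinge barrel (radius 4.5 mm, 56 mm above the desk at the start); x along the hinge, z up, y across, towards half a. It stands jaws down, nipping the fin of its rest. Two handles, 34 mm wide along x, rise from the barrel in a V: on the rest their tops are 33 mm above the barrel and 39 mm apart over the outsides.
- jaw_a (a joint): Opening of clip half a (+y side of the clip), rad. 0: lips shut; 0.06: on the rest; 0.35: handles squeezed together along y to their stop. There the handles are parallel, outer faces 18 mm apart, from 4 to 37 mm above the barrel; the lips gape 23 mm, 32 mm below the barrel. It takes about 8 N on each handle 25 mm above the barrel; let go, it snaps shut.
- jaw_b (a joint): Opening of clip half b (-y side), same values; the halves are coupled and open alike.
- lip_a (a point): Inner lower edge of the lip of half a, at mid width; the lips are 40 mm wide.
- lip_b (a point): Inner lower edge of the lip of half b, at mid width.
- rest: Clip rest, fixed: a wooden block 75 mm (x) by 60 mm (y), 22 mm high, with a steel fin 3 mm thick, 50 mm long along x, rising 18 mm from its top, between the clip's lips. Origin: centre of its underside.
- stamp: Bystander: wooden hand stamp, 42 mm across, 67 mm high, standing. Origin: centre of its underside.
- inkpad: Bystander: flat black ink pad 110 x 70 x 15 mm. Origin: centre of its underside.
- pencup: Bystander: empty black pen cup, 72 mm across, 85 mm high. Origin: centre of its underside.
Mind the look-alikes: they are no part of the job. There is more than one size of the clip; the one meant has the size given above.

How it is judged (in metres and radians):
On the way, in this order (a step that is already met when the one before it is completed fails the run):
1. the grip stands level with the index post, at rest (y of grip in the frame of index_mark between -0.006 and 0.006 m and linear speed of carriage below 0.02 m/s), for 0.3 s.
2. the clip is squeezed open and lifted off its rest (z of clip in the frame of rest above 0.075 m and value of joint jaw_a above 0.2 rad and contact force between clip and rest below 0.05 N and contact force between the fingers and clip above 2 N), for 0.2 s.
At the end, for the whole second after the job is handed in: Grip within 6 mm of the index post along the track; clip held (over 3 N) still and upright, open over 0.24 rad, a lip each side of the card 4 mm or more clear of it and 7 to 26 mm below its top edge, within 20 mm of its middle, in line within 0.2 rad, not touching it (all of step 1 and value of joint each of jaw_a, jaw_b above 0.24 rad and ((x of lip_a in the frame of card_edge above 0.0055 m and x of lip_b in the frame of card_edge below -0.0055 m) or (x of lip_b in the frame of card_edge above 0.0055 m and x of lip_a in the frame of card_edge below -0.0055 m)) and z of lip_a in the frame of card_edge between -0.026 and -0.007 m and z of lip_b in the frame of card_edge between -0.026 and -0.007 m and y of clip in the frame of card_edge between -0.02 and 0.02 m and angle between the x axis of clip and the y axis of card_edge, either way round below 0.2 rad and angle between clip's own z axis and vertical below 0.25 rad and contact force between the fingers and clip above 3 N and contact force between clip and carriage below 0.3 N and linear speed of clip below 0.03 m/s); the arm keeps its last pose, push and grip.
It fails at once if the wooden stamp is moved more than 25 mm (distance of stamp from where it was at the start of the episode above 0.025 m).
It fails at once if the ink pad is moved more than 25 mm (distance of inkpad from where it was at the start of the episode above 0.025 m).
It fails at once if the pen cup is moved more than 25 mm (distance of pencup from where it was at the start of the episode above 0.025 m).
It fails at once if the clip is pressed on the card with more than 8 N (contact force between clip and carriage above 8 N).
It also fails if it takes over 51 s, if anything falls off the work surface, if the arm or the gripper's body presses on something with over 40 N, if the wrist force passes 120 N, or if a joint passes its speed limit or range.

## Robot

A 7-joint arm with a two-finger parallel gripper is mounted at the origin on the work surface. World frame = base frame: x ahead of the robot, y to its left, z up, the work surface at z = 0. Lengths are in mm, angles in rad, forces in N, time in s.
With the tool pointing down it reaches from about 425 to 1025 mm from the base axis. Payload 9.4 kg.
Tool frame: the origin (TCP) lies on the centre line of the jaws, within the pads' length; the fingertips stand ahead of it and the grasp point (between the pads) lies 3 mm ahead of it (tip_extent is the y of the fingertips in the tool frame, in mm); y points along the fingers, z is the direction in which the jaws open and shut, and the axes are right-handed (so a half turn about y gives the same grasp; the last joint's range is limited). The gripper opens to 85 mm and grips with 20 to 120 N. Pads are 22 mm wide; open, the fingers measure 114 mm over their backs; the gripper's body (76 mm by 85 mm) begins 54 mm behind the grasp point. The pads swing forward as they close: fully open they stand 13 mm farther back than shut.
Start: joints at [1.148, 0.599, -0.003, 1.599, 0.002, 0.943, -0.08], TCP at [245.73, -682.086, 253.275] pointing down, gripper open.
Joint ranges: [-2.57, 2.57], [-0.35, 1.97], [-1.29, 1.29], [0.11, 2.56], [-1.05, 4.19], [0.11, 1.86], [-2.63, 2.63]. Speed limits (rad/s): [2.22, 2.22, 3.01, 3.01, 3.14, 3.14, 3.14].

## Interface

Orientations are given as a unit quaternion [x, y, z, w].
In Python, from station import get_state, snapshot, job_done, regions_of, tip_extent gives the robot as it stands.
- The arm moves only by the tool step_arm, never from a script. Its argument "targets" is text: rows parted by semicolons, each of 5 numbers parted by spaces: the opening, from -1 (shut) to 1 (fully open), then the shift along the tool's x, y, z in mm, then the turn about the tool's y in rad. A call has exactly 10 rows; each row shifts and turns the pose as measured when the row begins, along the tool's axes as they then stand; what a row does not reach is not made up. A row lasts 1/10 s, in which the tool goes at most 50 mm and 8.59 degrees, less where a joint would pass 70% of its speed; a pose out of reach is approached as far as the arm can. A call is refused whole if a number of a shift passes 50 or a number of a turn 0.15, either way. A call with a gripper value outside its range is refused whole. The fingers move at their own pace and stop on an object; "newtons" is the grip in N (left out, the last holds). Time passes only in rows, so rows that do not move let the fingers close, or fill a call up. It gives the time, the measured TCP pose, the force and the opening at its end, in the units of the state.
- get_state(): the state, without advancing time (a new reading comes with each control period).
- snapshot(name): name is "side" or "top"; returns a dict with "frame" (400x640x3 uint8, red, green, blue), "camera_matrix" (3x3 intrinsics, pixels), "D" ([k1, k2, p1, p2, k3] as OpenCV has them; the pictures are not rectified), "eye" and "attitude" of the camera in the world. Camera axes: x right, y up, looking along -z (the intrinsics and any distortion apply to the point x, -y, -z); pixel columns grow to the right and rows downward; lengths in mm; the calibration is good to about 2 mm. A picture is of the moment at which its call begins. There is no depth.
- job_done(): hands the job in, once; it reports no verdict.
Trained networks look in a picture, given as the dict that the camera call returned (one of the last four; its "shot" number tells which), for a name from the list of things; names that differ only in an ending like _2 or _b are one class to them, and where a whole thing is asked for, a point or a joint stands for the part that bears it (a point fixed in the world has none). Each returns a list of dicts, best first, with "conf" (0 to 1); they miss things now and then, are a little off and sometimes report something else, mostly with a low value. They report only what shows in the picture. A call takes as long as a camera call. They do not tell look-alikes from the thing itself.
- regions_of(picture, name): "pixels" (400x640 bool, what is visible of it) and "at" ([row, column] in pixels, amid what is visible of it).
The state is a dict: "time": time; "joints": joint angles; "joint_vel": joint speeds; "tau": joint torques, N m; "ee_pos": TCP position; "orientation": TCP orientation; "contact_force": force on the tool from outside, world axes, zero at the start; "torque": the same for the moment, N m; "width": finger opening in mm.
Only numpy, scipy, OpenCV 4.12 (cv2) and the standard library are available. Lean on these libraries where they do the work, as an engineer would, in place of code of your own. Each camera call takes 0.05 s, during which the arm holds its last target.

## Working session

There is one attempt and no reset: what is moved stays moved. The work goes in short steps, Python scripts to look and compute and a tool call to move; the robot and the scene stay as the last step left them, time stands still between calls to the robot, and variables do not carry over. Pictures are saved under pics/ and viewed, and the job is handed in when it is done.

Besides the shell and the picture viewer there is one more tool, called after "Request:" by a JSON object that holds its "api" and its "payload". step_arm: Moves the arm, as the interface text tells. Its arguments: {"type":"object","properties":{"targets":{"type":"string"},"newtons":{"type":"number"}},"required":["targets"]}

```bash
mkdir -p pics; ls; python3 - <<'E'
from station import *
import cv2,pickle
s=get_state();print(s, tip_extent() if callable(tip_extent) else tip_extent)
for n in("side","top"):
    p=snapshot(n);cv2.imwrite(f"pics/{n}0.png",p["frame"][:,:,::-1])
    print(n,p["camera_matrix"],p["D"],p["eye"],p["attitude"])
    pickle.dump(p,open(f"{n}0.pkl","wb"))
    for nm in["carriage","clip","rest","stamp","inkpad","pencup","grip"]:
        try: print(nm,[(round(r["conf"],2),r["at"],int(r["pixels"].sum())) for r in regions_of(p,nm)])
        except Exception as e: print(nm,e)
E
```

```text
pics
{'time': 0.0, 'joints': array([ 1.14829932,  0.60014874, -0.00254394,  1.60014212,  0.00185838,
        0.94291027, -0.07983219]), 'joint_vel': array([-1.03929716e-03,  4.93318487e-04,  2.51703621e-04,  1.99134520e-05,
        1.65678867e-03, -1.57970573e-03,  3.34635839e-06]), 'tau': array([-2.34984882e-04, -7.76439643e+01,  1.56433851e+00, -2.58005619e+01,
        1.22456785e-02,  8.95215897e-03,  2.50398699e-06]), 'ee_pos': array([ 245.55795265, -681.67261173,  252.39550941]), 'orientation': array([-0.1218352 ,  0.6971041 , -0.69601599,  0.12150636]), 'contact_force': array([-0.42172797,  0.15082215,  0.31010829]), 'torque': array([ 0.07609207,  0.05623211, -0.00476545]), 'width': 85.41411110517785} 22.0
side [[447.00517689   0.         328.35957105]
 [  0.         447.00517689 194.25208066]
 [  0.           0.           1.        ]] [0.0417051 0.        0.        0.        0.       ] [267.63504786 780.44669252 660.42947674] [-0.08612752  0.44771788  0.87820623 -0.14451496]
carriage [(0.93, [157.0, 338.5], 951), (0.66, [257.9, 283.6], 198)]
clip [(0.85, [316.6, 261.7], 336), 
[... 338 characters left out ...]
.6, 343.8], 936)]
top [[375.97302914   0.         313.81108673]
 [  0.         375.97302914 201.62725152]
 [  0.           0.           1.        ]] [-0.01042455  0.          0.          0.          0.        ] [433.14544126  57.63535648 923.528966  ] [ 0.04629939 -0.06157059 -0.69938012  0.71058629]
carriage [(0.91, [196.4, 395.0], 699)]
clip [(0.96, [248.4, 217.9], 718), (0.73, [197.1, 229.5], 299), (0.62, [206.1, 187.4], 158)]
rest [(0.6, [202.8, 238.1], 543), (0.21, [190.3, 225.2], 168)]
stamp [(0.54, [287.1, 212.3], 279)]
inkpad [(0.67, [268.1, 293.1], 1354), (0.64, [133.2, 235.1], 954)]
pencup [(0.81, [134.8, 234.7], 883)]
grip [(0.91, [197.5, 395.9], 667), (0.71, [194.8, 228.6], 266)]
```

View pics/side0.png

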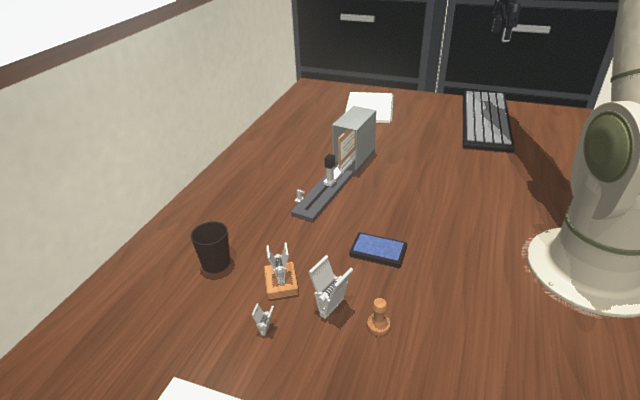

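View pics/top0.png

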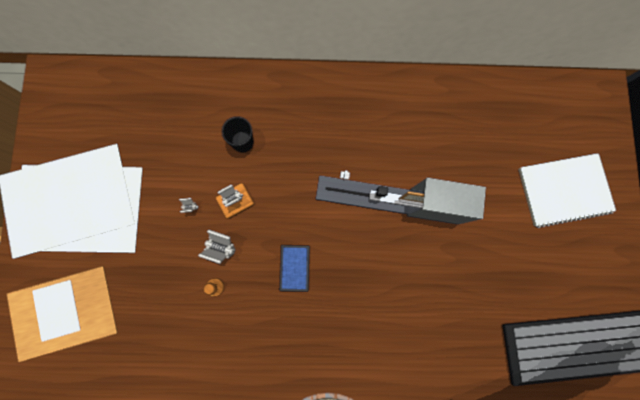

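```bash
python3 - <<'E'
import cv2,pickle
a=pickle.load(open("side0.pkl","rb"))["frame"][:,:,::-1]
b=pickle.load(open("top0.pkl","rb"))["frame"][:,:,::-1]
cv2.imwrite("pics/s0c1.png",cv2.resize(a[220:360,180:420],None,fx=3.3,fy=3.3,interpolation=cv2.INTER_CUBIC))
cv2.imwrite("pics/s0c2.png",cv2.resize(a[100:220,260:460],None,fx=4,fy=4,interpolation=cv2.INTER_CUBIC))
cv2.imwrite("pics/t0c1.png",cv2.resize(b[110:310,160:340],None,fx=3,fy=3,interpolation=cv2.INTER_CUBIC))
cv2.imwrite("pics/t0c2.png",cv2.resize(b[140:260,340:540],None,fx=4,fy=4,interpolation=cv2.INTER_CUBIC))
E
```

```text
(no output)
```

View pics/s0c1.png

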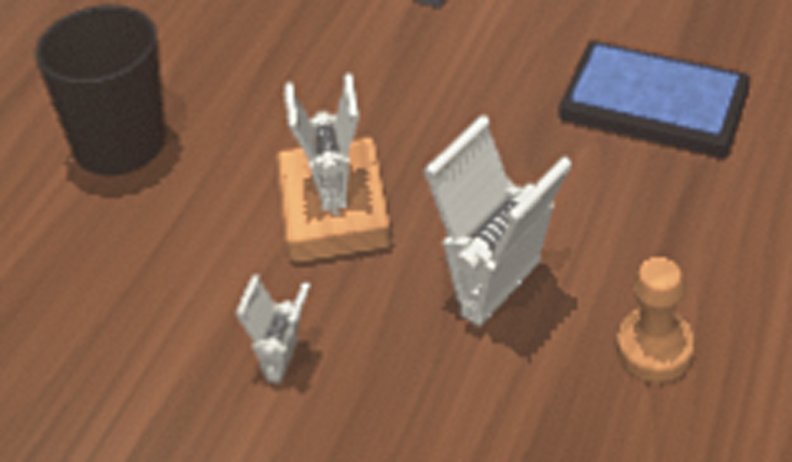

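View pics/s0c2.png

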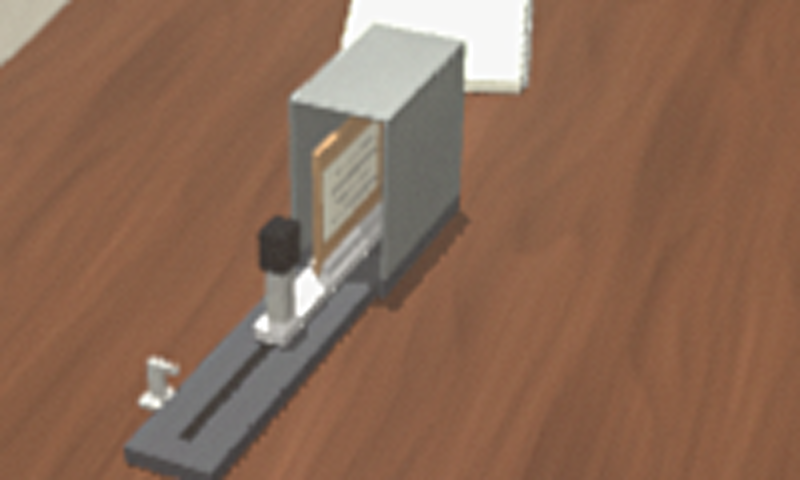

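View pics/t0c1.png

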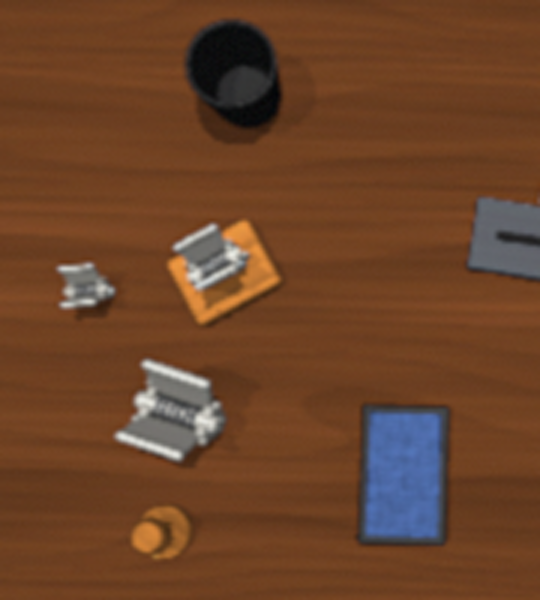

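View pics/t0c2.png

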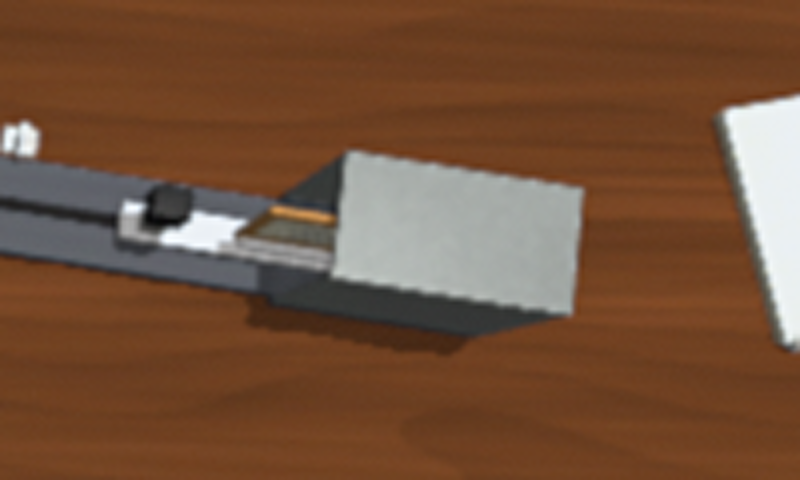

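The top view shows three clips: a large one at (217,248) on the desk, a small one at (187,206) on the desk, and one at (229,197) nipping the fin of the wooden rest. The crop shows that the one on the rest is about 44 mm wide, so it is the one meant. The grip is at top (381,190) and side (330,160), and the index post is at top (345,175) and side (299,195).

```bash
cat > h.py <<'E'
import numpy as np,cv2
from scipy.spatial.transform import Rotation as R
def ray(p,uv):
    uv=np.array(uv,float).reshape(-1,1,2)
    n=cv2.undistortPoints(uv,p["camera_matrix"],p["D"]).reshape(-1,2)
    d=np.c_[n[:,0],-n[:,1],-np.ones(len(n))]
    return p["eye"],R.from_quat(p["attitude"]).apply(d)
def onz(p,uv,z):
    e,d=ray(p,uv); return e+d*((z-e[2])/d[:,2])[:,None]
def proj(p,X):
    X=np.array(X,float).reshape(-1,3)
    c=R.from_quat(p["attitude"]).inv().apply(X-p["eye"]); c=c*[1,-1,-1]
    return cv2.projectPoints(c,np.zeros(3),np.zeros(3),p["camera_matrix"],p["D"])[0].reshape(-1,2)
def tri(p1,u1,p2,u2):
    e1,d1=ray(p1,u1);e2,d2=ray(p2,u2);d1=d1[0];d2=d2[0]
    s=np.linalg.lstsq(np.c_[d1,-d2],e2-e1,rcond=None)[0]
    a=e1+s[0]*d1;b=e2+s[1]*d2
    return (a+b)/2,np.linalg.norm(a-b)
E
python3 - <<'E'
import pickle;from h import *
np.set_printoptions(precision=1,suppress=True)
s=pickle.load(open("side0.pkl","rb"));t=pickle.load(open("top0.pkl","rb"))
T2=lambda x,y:(340+x/4-.375,140+y/4-.375); T1=lambda x,y:(160+x/3-.33,110+y/3-.33)
S2=lambda x,y:(260+x/4-.375,100+y/4-.375); S1=lambda x,y:(180+x/3.3-.35,220+y/3.3-.35)
print("tunnel top t",onz(t,[T2(348,151),T2(583,187),T2(572,315),T2(333,277)],134))
print("tunnel top s",onz(s,[S2(290,99),S2(375,24),S2(466,43),S2(388,122)],134))
print("grip top t?",onz(t,[T2(170,190)],93),"s",onz(s,[S2(281,222)],93))
print("post t",onz(t,[T2(22,133)],30),"s",onz(s,[S2(158,360)],30), tri(t,[T2(22,130)],s,[S2(160,362)]))
print("track end s",onz(s,[S2(128,452),S2(218,473)],14),"t",onz(t,[(319,177),(316.5,199)],14))
print("rest t",onz(t,[T1(246,220),T1(282,279),T1(205,326),T1(167,265)],22))
print("rest s",onz(s,[S1(277,152),S1(374,138),S1(390,232),S1(290,247)],22))
print("handle tops t",onz(t,[T1(174,248),T1(214,226),T1(192,288),T1(245,260)],89))
print("handle tops s",onz(s,[S1(290,85),S1(350,76)],89))
E
```

```text
tunnel top t [[ 612.2 -202.   134. ]
 [ 594.8 -329.8  134. ]
 [ 525.  -319.9  134. ]
 [ 543.3 -191.7  134. ]]
tunnel top s [[ 613.  -198.6  134. ]
 [ 593.4 -322.5  134. ]
 [ 525.8 -311.   134. ]
 [ 544.  -186.6  134. ]]
grip top t? [[ 597.  -113.3   93. ]] s [[ 591.4 -116.4   93. ]]
post t [[643.1 -36.1  30. ]] s [[645.4 -37.8  30. ]] (array([644.3, -36.3,  29.9]), np.float64(1.5341188787063127))
track end s [[636.   33.7  14. ]
 [578.6  35.9  14. ]] t [[635.2  27.   14. ]
 [579.9  32.4  14. ]]
rest t [[614.8 215.5  22. ]
 [566.9 184.5  22. ]
 [527.9 244.4  22. ]
 [576.7 277.3  22. ]]
rest s [[617.1 219.1  22. ]
 [565.6 189.8  22. ]
 [527.  257.1  22. ]
 [576.7 285.   22. ]]
handle tops t [[579.  256.5  89. ]
 [596.3 227.5  89. ]
 [549.1 241.5  89. ]
 [570.9 203.2  89. ]]
handle tops s [[597.2 227.   89. ]
 [567.4 209.3  89. ]]
```

```bash
python3 - <<'E'
import cv2,pickle
a=pickle.load(open("side0.pkl","rb"))["frame"][:,:,::-1]
b=pickle.load(open("top0.pkl","rb"))["frame"][:,:,::-1]
cv2.imwrite("pics/z1.png",cv2.resize(a[235:305,255:305],None,fx=8,fy=8,interpolation=cv2.INTER_NEAREST))
cv2.imwrite("pics/z2.png",cv2.resize(b[175:225,205:265],None,fx=10,fy=10,interpolation=cv2.INTER_NEAREST))
cv2.imwrite("pics/z3.png",cv2.resize(b[160:220,310:410],None,fx=8,fy=8,interpolation=cv2.INTER_NEAREST))
cv2.imwrite("pics/z4.png",cv2.resize(a[145:225,280:360],None,fx=7,fy=7,interpolation=cv2.INTER_NEAREST))
E
```

```text
(no output)
```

View pics/z1.png

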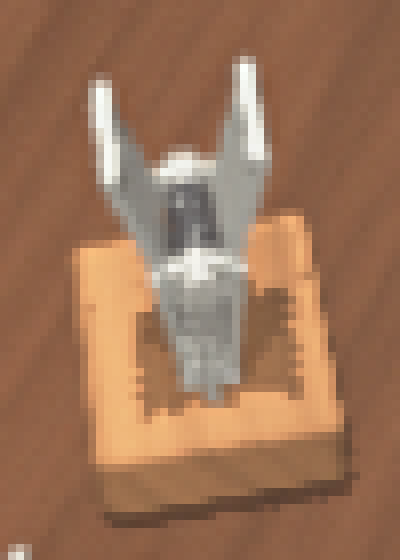

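View pics/z2.png

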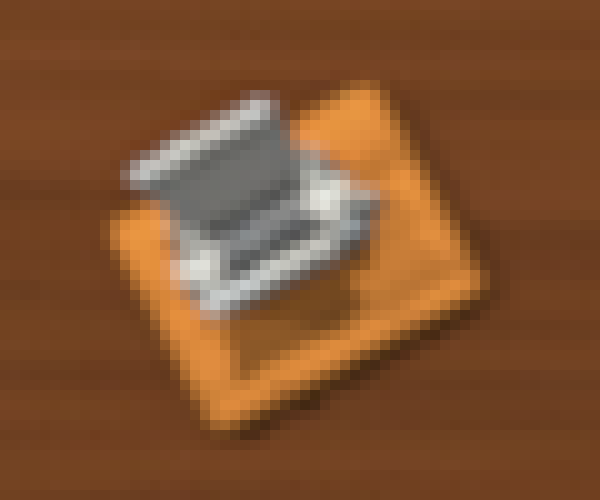

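View pics/z3.png

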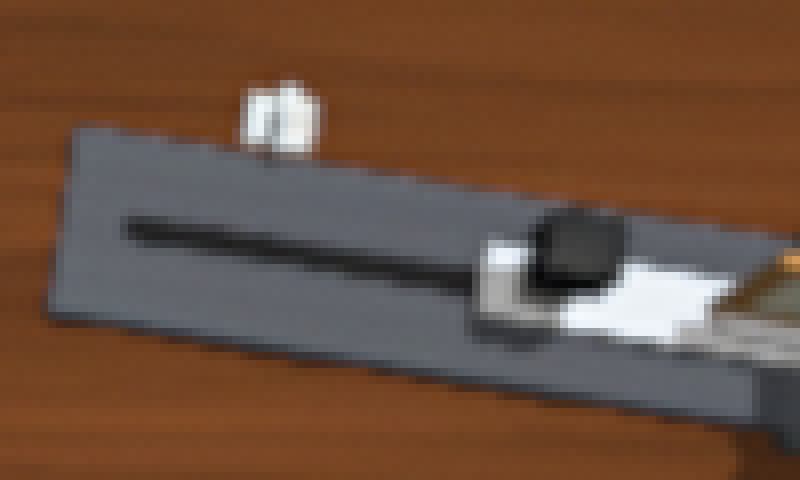

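View pics/z4.png

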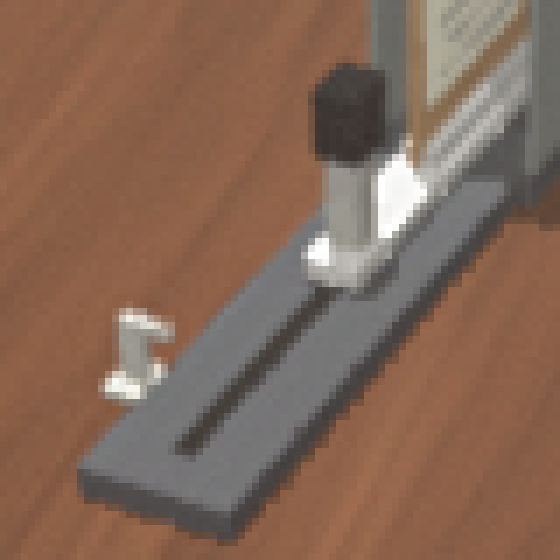

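```bash
cat > fit.py <<'E'
import pickle;from h import *
from scipy.optimize import minimize
np.set_printoptions(precision=1,suppress=True)
def box(c,yaw,hx,hy,z0,z1):
    o=np.array([[a*hx,b*hy] for a in(-1,1) for b in(-1,1)])
    Rm=np.array([[np.cos(yaw),-np.sin(yaw)],[np.sin(yaw),np.cos(yaw)]])
    q=o@Rm.T+c
    return np.array([[x,y,z] for x,y in q for z in(z0,z1)])
def sil(p,X,S=8):
    # antialiased hull silhouette
    uv=proj(p,X);h=cv2.convexHull(((uv+.5)*S).astype(np.float32)).reshape(-1,2)
    lo=np.floor(h.min(0)/S).astype(int)-6;hi=np.ceil(h.max(0)/S).astype(int)+6
    m=np.zeros(((hi-lo)[1]*S,(hi-lo)[0]*S),np.uint8)
    cv2.fillPoly(m,[np.round(h-lo*S).astype(np.int32)],255)
    m=cv2.resize(m,tuple(hi-lo),interpolation=cv2.INTER_AREA)/255.
    M=np.zeros((400,640));M[lo[1]:hi[1],lo[0]:hi[0]]=m;return M
E
python3 - <<'E'
from fit import *
s=pickle.load(open("side0.pkl","rb"));t=pickle.load(open("top0.pkl","rb"))
print("tool axes",R.from_quat([-0.1218352,0.6971041,-0.69601599,0.12150636]).as_matrix().T)
yaw=np.arctan2(-.139,.990)
for n,p,(r0,r1,c0,c1) in(("top",t,(182,200,372,392)),("side",s,(150,172,320,340))):
    f=p["frame"].astype(float).max(2); m=np.zeros((400,640),bool); m[r0:r1,c0:c1]=f[r0:r1,c0:c1]<58
    k=cv2.connectedComponentsWithStats(m.astype(np.uint8)); i=1+np.argmax(k[2][1:,4]); m=k[1]==i
    g=lambda v:np.abs(sil(p,box(v,yaw,10,12,63,93))-m).sum()
    r=min((minimize(g,x0,method="Nelder-Mead",options=dict(initial_simplex=[x0,x0+[6,0],x0+[0,6]])) for x0 in np.array([[594.,-115],[590,-110],[598,-118]])),key=lambda r:r.fun)
    print(n,"grip",r.x,r.fun,m.sum())
    # rest orange
    hsv=cv2.cvtColor(p["frame"],cv2.COLOR_RGB2HSV)
for n,p,(r0,r1,c0,c1) in(("top",t,(178,222,210,260)),("side",s,(255,305,258,302))):
    hsv=cv2.cvtColor(p["frame"],cv2.COLOR_RGB2HSV)
    sub=hsv[r0:r1,c0:c1]
    print(n,"rest hsv",sub[len(sub)*3//4,len(sub[0])//2], "table",hsv[r0-5,c0-5])
E
```

```text
tool axes [[-0.9 -0.3  0. ]
 [-0.   0.  -1. ]
 [ 0.3 -0.9 -0. ]]
top grip [ 589.4 -112.9] 85.63529411764706 53
side grip [ 601.9 -121. ] 158.08235294117648 2
top rest hsv [ 14 184 224] table [ 12 180 115]
side rest hsv [ 13 128 145] table [ 11 128 134]
```

```bash
cat > plan.py <<'E'
import sys;from h import *
from station import get_state
np.set_printoptions(precision=2,suppress=True)
def plan(pos,yawz_deg,n,maxturn=.15):
    "pos TCP target; yawz = world angle of tool z (jaw dir), mod 180; n rows"
    s=get_state();M=R.from_quat(s["orientation"]).as_matrix()
    a=np.arctan2(M[1,2],M[0,2]); d=np.radians(yawz_deg)-a; d=(d+np.pi/2)%np.pi-np.pi/2
    D=np.array(pos)-s["ee_pos"]
    print("t",s["time"],"pos",s["ee_pos"],"yawz",np.degrees(a),"tilt y",M[:,1],"turn needed",-d,"j7",s["joints"][6],"w",s["width"],"F",s["contact_force"])
    for k in range(n):
        ang=a+d*k/n; z=np.array([np.cos(ang),np.sin(ang),0]);y=np.array([0,0,-1.]);x=np.cross(y,z)
        v=D/n; print(k,np.array([v@x,v@y,v@z]),"turn",round(-d/n,3))
if __name__=="__main__":
    v=list(map(float,sys.argv[1:])); plan(v[:3],v[3],int(v[4]))
E
python3 plan.py 589 -114 200 -7.6 18
```

```text
t 0.8 pos [ 245.72 -682.08  253.31] yawz -70.18651482999807 tilt y [-0. -0. -1.] turn needed -1.0923407511317258 j7 -0.07977674636553635 w 85.50409620532965 F [ 1.04 -0.64  0.16]
0 [-28.64   2.96 -23.23] turn -0.061
1 [-30.     2.96 -21.45] turn -0.061
2 [-31.24   2.96 -19.59] turn -0.061
3 [-32.37   2.96 -17.66] turn -0.061
4 [-33.38   2.96 -15.66] turn -0.061
5 [-34.27   2.96 -13.61] turn -0.061
6 [-35.03   2.96 -11.51] turn -0.061
7 [-35.67   2.96  -9.36] turn -0.061
8 [-36.17   2.96  -7.18] turn -0.061
9 [-36.54   2.96  -4.97] turn -0.061
10 [-36.77   2.96  -2.75] turn -0.061
11 [-36.87   2.96  -0.51] turn -0.061
12 [-36.83   2.96   1.73] turn -0.061
13 [-36.66   2.96   3.96] turn -0.061
14 [-36.35   2.96   6.17] turn -0.061
15 [-35.91   2.96   8.37] turn -0.061
16 [-35.34   2.96  10.53] turn -0.061
17 [-34.64   2.96  12.65] turn -0.061
```

Request:
{"api": "step_arm", "payload": {"targets": "1 -29 0 -23 -0.06;1 -30 0 -21 -0.06;1 -31 0 -20 -0.06;1 -32 0 -18 -0.06;1 -33 0 -16 -0.06;1 -34 0 -14 -0.06;1 -35 0 -12 -0.06;1 -36 0 -9 -0.06;1 -36 0 -7 -0.06;1 -37 0 -5 -0.06", "newtons": 30}}

```text
time: 1.8
ee_pos: [436.6, -359.9, 252.7]
orientation: [0.327, -0.626, 0.629, -0.325]
contact_force: [1.1, -0.5, -0.1]
width: 85.3
```

```bash
python3 plan.py 589 -114 170 -7.6 10
```

```text
t 1.8 pos [ 436.63 -359.87  252.71] yawz -35.08598296701967 tilt y [-0.   -0.01 -1.  ] turn needed -0.47972090092157327 j7 -0.15127896787355694 w 85.3438173017164 F [ 1.09 -0.55 -0.06]
0 [-28.88   8.27  -1.66] turn -0.048
1 [-28.92   8.27  -0.28] turn -0.048
2 [-28.9    8.27   1.11] turn -0.048
3 [-28.82   8.27   2.49] turn -0.048
4 [-28.67   8.27   3.87] turn -0.048
5 [-28.45   8.27   5.24] turn -0.048
6 [-28.16   8.27   6.6 ] turn -0.048
7 [-27.81   8.27   7.94] turn -0.048
8 [-27.4    8.27   9.27] turn -0.048
9 [-26.92   8.27  10.57] turn -0.048
```

Request:
{"api": "step_arm", "payload": {"targets": "1 -30 0 -1 -0.05;1 -30 0 0 -0.05;1 -30 0 1 -0.05;1 -30 2 3 -0.05;1 -30 5 4 -0.05;1 -30 10 5 -0.05;1 -30 15 7 -0.05;1 -29 15 8 -0.05;1 -28 15 9 -0.05;1 -25 15 10 -0.04"}}

```text
time: 2.8
ee_pos: [597.9, -92.4, 176.6]
orientation: [0.474, -0.52, 0.529, -0.475]
contact_force: [0.2, -0.4, -0.2]
width: 85.3
```

```bash
python3 plan.py 589 -114 130 -7.6 2; cat > look.py <<'E'
import sys,pickle,cv2
from station import snapshot
tag=sys.argv[1]
# args: tag then crops s:r0,r1,c0,c1,f
for i,a in enumerate(sys.argv[2:]):
    n,c=a.split(":");r0,r1,c0,c1,f=map(int,c.split(","))
    p=snapshot({"s":"side","t":"top"}[n]);pickle.dump(p,open(f"{n}_{tag}.pkl","wb"))
    cv2.imwrite(f"pics/{n}_{tag}.png",cv2.resize(p["frame"][r0:r1,c0:c1,::-1],None,fx=f,fy=f,interpolation=cv2.INTER_CUBIC))
E
python3 look.py a s:80,230,270,430,5 t:130,270,310,470,5
```

```text
t 2.8 pos [597.93 -92.41 176.62] yawz -5.738638280589182 tilt y [ 0.01 -0.01 -1.  ] turn needed 0.03248689057430165 j7 -0.3215810966260099 w 85.32402869488112 F [ 0.24 -0.43 -0.16]
0 [11.19 23.31 -3.36] turn 0.016
1 [11.24 23.31 -3.18] turn 0.016
```

View pics/s_a.png

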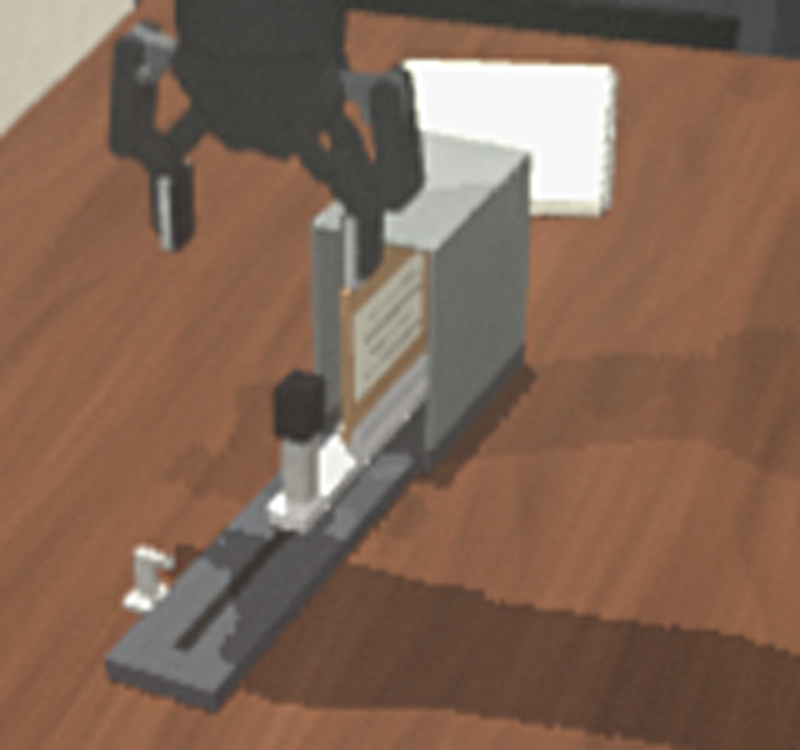

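View pics/t_a.png

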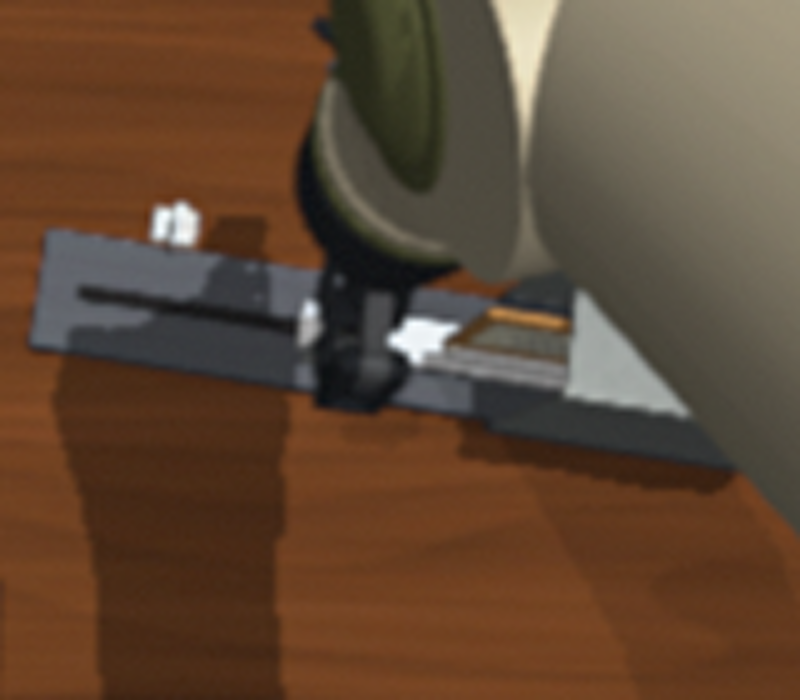

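```bash
python3 - <<'E'
from fit import *
from station import get_state,tip_extent
s=get_state();M=R.from_quat(s["orientation"]).as_matrix();te=tip_extent if not callable(tip_extent) else tip_extent()
print(te)
p=pickle.load(open("s_a.pkl","rb"));t=pickle.load(open("t_a.pkl","rb"))
for sg in(-1,1):
    P=s["ee_pos"]+M[:,1]*te+sg*M[:,2]*42.7
    print(P,"side crop",(proj(p,P)-[270,80]+.5)*5,[ ((proj(p,P+w*M[:,0])-[270,80]+.5)*5)[0] for w in(-11,11)])
# grip box prediction in both crops
for c in([589,-114],[590,-110],[589,-118]):
    for n,q,o in(("s",p,(270,80)),("t",t,(310,130))):
        X=box(np.array(c,float),-np.radians(7.6),10,12,63,93)
        print(c,n,((proj(q,X)-o+.5)*5)[1::2].round().tolist())
E
```

```text
22.0
[556.  -85.2 152.9] side crop [[349.4 311.2]] [array([339.8, 322.2]), array([358.9, 300.4])]
[641.  -93.4 153.7] side crop [[185.3 276. ]] [array([174.7, 286.4]), array([195.7, 265.8])]
[589, -114] s [[334.0, 374.0], [312.0, 397.0], [298.0, 366.0], [276.0, 388.0]]
[589, -114] t [[389.0, 331.0], [336.0, 323.0], [394.0, 288.0], [341.0, 280.0]]
[590, -110] s [[329.0, 378.0], [308.0, 401.0], [293.0, 369.0], [271.0, 392.0]]
[590, -110] t [[380.0, 329.0], [327.0, 321.0], [385.0, 286.0], [332.0, 278.0]]
[589, -118] s [[336.0, 370.0], [315.0, 393.0], [300.0, 362.0], [279.0, 384.0]]
[589, -118] t [[397.0, 331.0], [345.0, 323.0], [402.0, 288.0], [350.0, 280.0]]
```

```bash
python3 plan.py 589 -113.5 82 -7.6 7; python3 -c "
from station import tip_extent
print(callable(tip_extent))"
```

```text
t 2.9 pos [598.29 -89.15 175.33] yawz -5.489549849576746 tilt y [ 0.01 -0.01 -1.  ] turn needed 0.03683430382409547 j7 -0.3214081183882774 w 84.99691353966699 F [0.71 0.37 0.72]
0 [ 3.59 13.33 -0.99] turn 0.005
1 [ 3.6  13.33 -0.97] turn 0.005
2 [ 3.6  13.33 -0.95] turn 0.005
3 [ 3.61 13.33 -0.93] turn 0.005
4 [ 3.61 13.33 -0.91] turn 0.005
5 [ 3.61 13.33 -0.89] turn 0.005
6 [ 3.62 13.33 -0.87] turn 0.005
False
```

Request:
{"api": "step_arm", "payload": {"targets": "1 8 3 -2 0.01;1 8 3 -2 0.01;1 6 10 -2 0.01;1 3 15 -1 0.01;1 0 15 0 0;1 0 15 0 0;1 0 15 0 0;1 0 12 0 0;1 0 4 0 0;1 0 0 0 0"}}

```text
time: 3.9
ee_pos: [584.2, -130.0, 79.4]
orientation: [0.459, -0.533, 0.544, -0.458]
contact_force: [0.0, -0.1, 0.9]
width: 85.2
```

```bash
python3 plan.py 589 -113.5 82 -7.6 1;python3 look.py b s:80,230,270,430,5
```

```text
t 3.9 pos [ 584.21 -129.97   79.45] yawz -9.154119754797591 tilt y [ 0.01 -0.01 -1.  ] turn needed -0.0271245066915049 j7 -0.37959820914924863 w 85.23661780026521 F [ 0.03 -0.14  0.91]
0 [-17.03  -2.55   2.11] turn -0.027
```

View pics/s_b.png

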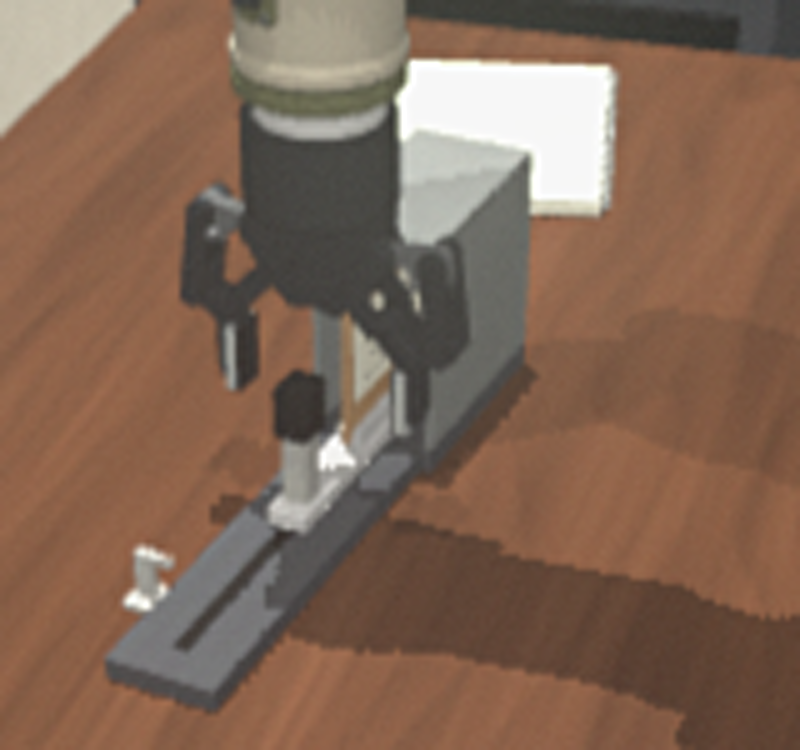

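Request:
{"api": "step_arm", "payload": {"targets": "1 -4 0 0.5 -0.01;1 -4 -1 0.5 -0.01;1 -3 -1 0.5 0;1 -2 0 0 0;1 -1 0 0 0;1 0 0 0 0;1 0 0 0 0;1 0 0 0 0;1 0 0 0 0;1 0 0 0 0"}}

```text
time: 4.95
ee_pos: [589.5, -114.8, 84.3]
orientation: [0.464, -0.526, 0.54, -0.465]
contact_force: [-0.2, -0.3, 0.4]
width: 85.4
```

```bash
python3 plan.py 589 -113.5 82 -7.6 1
```

```text
t 4.95 pos [ 589.55 -114.75   84.31] yawz -7.867136014735494 tilt y [ 0.01 -0.01 -1.  ] turn needed -0.004662403007790417 j7 -0.3845521542981605 w 85.3572467506333 F [-0.21 -0.3   0.4 ]
0 [-1.17  2.31 -0.72] turn -0.005
```

Aligned. I'll close on the grip.

Request:
{"api": "step_arm", "payload": {"targets": "0 0 1 0 0;-0.3 0 1 0 0;-0.5 0 0 0 0;-0.7 0 0 0 0;-1 0 0 0 0;-1 0 0 0 0;-1 0 0 0 0;-1 0 0 0 0;-1 0 0 0 0;-1 0 0 0 0", "newtons": 30}}

```text
time: 5.95
ee_pos: [591.0, -115.2, 82.3]
orientation: [0.463, -0.526, 0.541, -0.465]
contact_force: [2.5, -0.7, -0.2]
width: 19.4
```

```bash
python3 plan.py 589 -113.5 82 -7.6 1;python3 look.py c s:80,230,270,430,5 t:130,270,310,470,5
```

```text
t 5.95 pos [ 590.96 -115.19   82.25] yawz -7.939227822991226 tilt y [ 0.02 -0.01 -1.  ] turn needed -0.0059206424255693335 j7 -0.3861841802725555 w 19.436564014104963 F [ 2.52 -0.73 -0.17]
0 [-1.4   0.25 -2.17] turn -0.006
```

View pics/s_c.png

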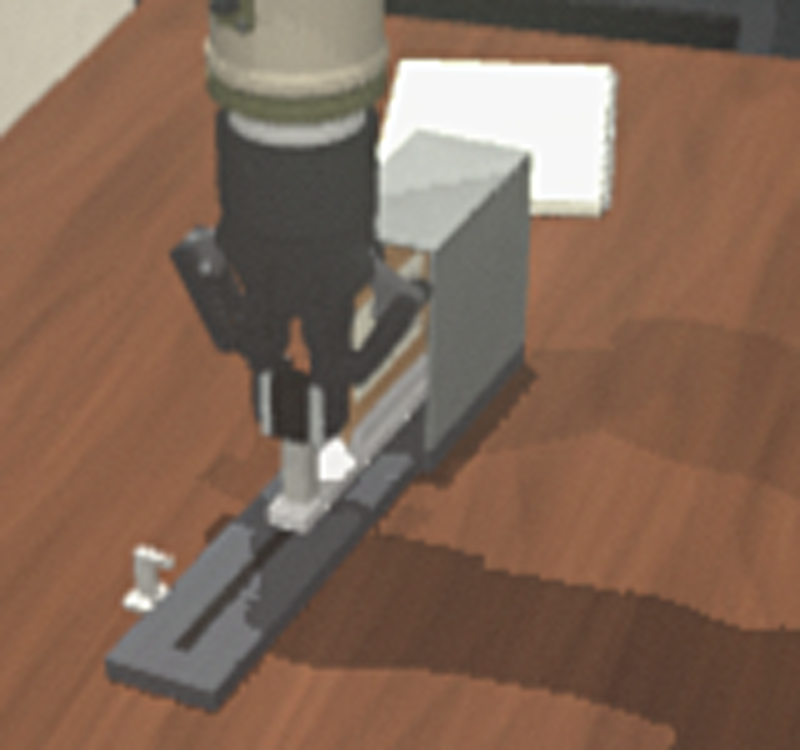

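View enlarged.

```bash
python3 - <<'E'
import cv2,pickle,numpy as np
a=pickle.load(open("s_c.pkl","rb"))["frame"][:,:,::-1]
b=pickle.load(open("top0.pkl","rb"))["frame"][:,:,::-1]
A=cv2.resize(a[183:207,288:312],None,fx=16,fy=16,interpolation=cv2.INTER_NEAREST)
B=cv2.resize(b[165:189,332:356],None,fx=16,fy=16,interpolation=cv2.INTER_NEAREST)
cv2.imwrite("pics/post.png",np.hstack([A,B]))
E
```

```text
(no output)
```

View pics/post.png

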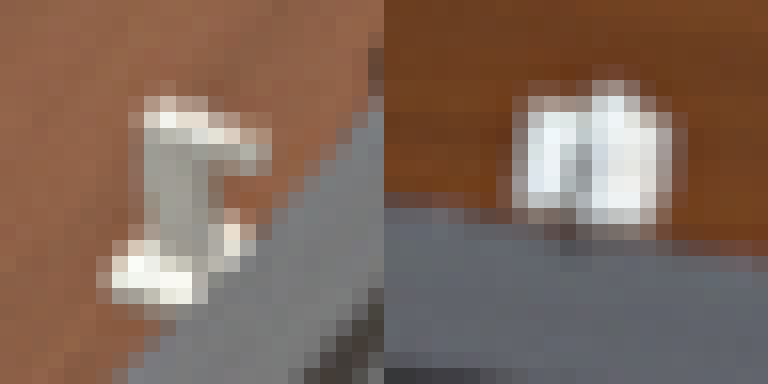

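```bash
python3 - <<'E'
from fit import *
s=pickle.load(open("side0.pkl","rb"));t=pickle.load(open("top0.pkl","rb"))
u=np.array([.133,.991]);
for n,P in(("top",onz(t,[(345.2,173.5),(346,174)],30)),("side",onz(s,[(300.3,190.5),(299.8,191)],30))):
    print(n,P,"s",P[:,:2]@u,"post-grip",(P[:,:2]-[589,-113.8])@u,"lat",(P[:,:2]-[589,-113.8])@[.991,-.133])
# model post draws
for n,p,o in(("s",s,(288,183)),("t",t,(332,165))):
  for c in([642,-36],[642,-40],[642,-32]):
    X=box(np.array(c,float),-np.radians(7.6),5,2.5,0,30)
    print(n,c,((proj(p,X)-o+.5)*16).round().tolist())
E
```

```text
top [[641.6 -36.3  30. ]
 [640.4 -38.3  30. ]] s [49.4 47.3] post-grip [83.8 81.7] lat [41.8 40.8]
side [[641.2 -35.3  30. ]
 [641.6 -32.9  30. ]] s [50.3 52.7] post-grip [84.8 87.1] lat [41.3 41.3]
s [642, -36] [[249.0, 281.0], [238.0, 124.0], [233.0, 299.0], [222.0, 141.0], [193.0, 265.0], [182.0, 108.0], [177.0, 282.0], [165.0, 125.0]]
s [642, -40] [[259.0, 267.0], [248.0, 110.0], [243.0, 284.0], [232.0, 127.0], [203.0, 251.0], [192.0, 94.0], [187.0, 268.0], [175.0, 111.0]]
s [642, -32] [[239.0, 296.0], [228.0, 138.0], [223.0, 314.0], [212.0, 156.0], [184.0, 280.0], [172.0, 122.0], [167.0, 297.0], [155.0, 139.0]]
t [642, -36] [[209.0, 217.0], [229.0, 175.0], [177.0, 213.0], [197.0, 170.0], [217.0, 156.0], [238.0, 112.0], [186.0, 151.0], [205.0, 107.0]]
t [642, -40] [[234.0, 218.0], [255.0, 176.0], [203.0, 213.0], [223.0, 171.0], [243.0, 156.0], [264.0, 112.0], [211.0, 152.0], [232.0, 108.0]]
t [642, -32] [[183.0, 217.0], [203.0, 175.0], [152.0, 212.0], [170.0, 170.0], [192.0, 155.0], [212.0, 111.0], [160.0, 151.0], [179.0, 107.0]]
```

Request:
{"api": "step_arm", "payload": {"targets": "-1 -4 0 0 0;-1 -8 0 0 0;-1 -8 0 0 0;-1 -8 0 0 0;-1 -8 0 0 0;-1 -8 0 0 0;-1 -6 0 0 0;-1 -3 0 0 0;-1 0 0 0 0;-1 0 0 0 0"}}

```text
time: 7.05
ee_pos: [599.1, -57.7, 82.2]
orientation: [0.463, -0.526, 0.541, -0.465]
contact_force: [1.9, -1.6, 3.5]
width: 19.3
```

```bash
python3 plan.py 602.2 -31.9 82.25 -7.6 1
```

```text
t 7.05 pos [599.12 -57.73  82.23] yawz -7.9066672336436055 tilt y [ 0.02 -0.01 -1.  ] turn needed -0.005352352935063642 j7 -0.46935353726853224 w 19.293637932859053 F [ 1.92 -1.6   3.45]
0 [-26.01  -0.02  -0.51] turn -0.005
```

Request:
{"api": "step_arm", "payload": {"targets": "-1 -4 0 0 0;-1 -5 0 0 0;-1 -5 0 0 0;-1 -5 0 0 0;-1 -5 0 0 0;-1 -3 0 0 0;-1 -1 0 0 0;-1 0 0 0 0;-1 0 0 0 0;-1 0 0 0 0"}}

```text
time: 8.05
ee_pos: [603.3, -28.3, 82.2]
orientation: [0.463, -0.526, 0.541, -0.465]
contact_force: [2.1, -1.1, 3.8]
width: 19.6
```

```bash
python3 plan.py 602.2 -31.9 82.25 -7.6 1
```

```text
t 8.05 pos [603.33 -28.34  82.25] yawz -7.968447415192055 tilt y [ 0.02 -0.01 -1.  ] turn needed -0.006430620515563978 j7 -0.5110694523403969 w 19.645581230045707 F [ 2.12 -1.1   3.81]
0 [ 3.69 -0.   -0.63] turn -0.006
```

Request:
{"api": "step_arm", "payload": {"targets": "-1 2 0 0 0;-1 1.5 0 0 0;-1 0 0 0 0;-1 0 0 0 0;-1 0 0 0 0;-1 0 0 0 0;-1 0 0 0 0;-1 0 0 0 0;-1 0 0 0 0;-1 0 0 0 0"}}

```text
time: 9.05
ee_pos: [602.9, -31.0, 82.2]
orientation: [0.463, -0.526, 0.541, -0.466]
contact_force: [2.0, 0.6, 4.2]
width: 19.5
```

```bash
python3 plan.py 602.6 -31.9 82.25 -7.6 1;python3 look.py d s:80,230,270,430,5 t:130,270,310,470,5
```

```text
t 9.05 pos [602.94 -30.98  82.23] yawz -7.927390622693265 tilt y [ 0.02 -0.01 -1.  ] turn needed -0.005714044306151855 j7 -0.5057132019312957 w 19.491254163742887 F [1.98 0.58 4.17]
0 [ 0.95 -0.02 -0.21] turn -0.006
```

View pics/s_d.png

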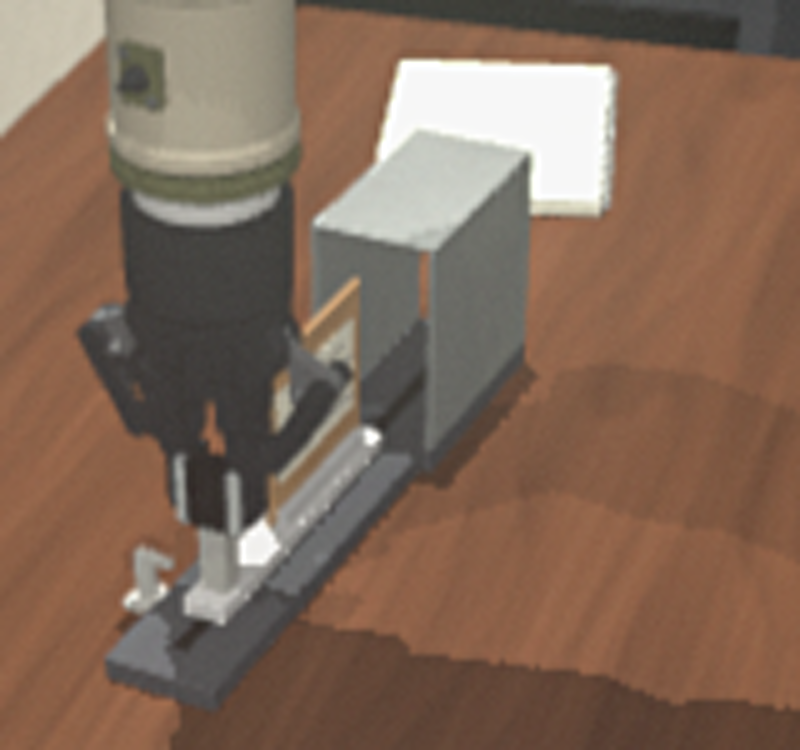

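View pics/t_d.png

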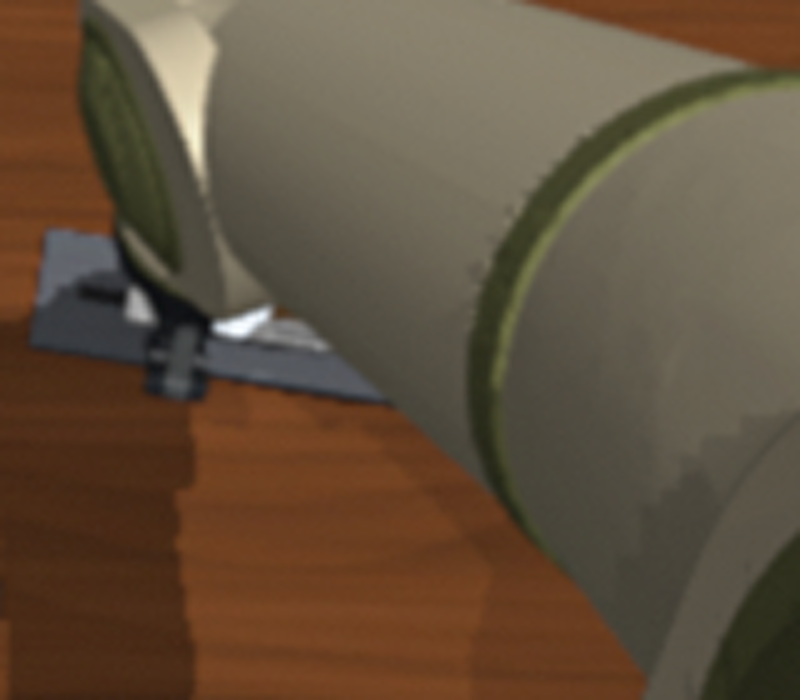

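Request:
{"api": "step_arm", "payload": {"targets": "0 0 0 0 0;1 0 0 0 0;1 0 0 0 0;1 0 0 0 0;1 0 0 0 0;1 0 0 0 0;1 0 -8 0 0;1 0 -15 0 0;1 0 -20 0 0;1 0 -20 0 0"}}

```text
time: 10.15
ee_pos: [599.1, -30.4, 144.6]
orientation: [0.465, -0.527, 0.539, -0.464]
contact_force: [-0.5, -0.3, 0.4]
width: 85.0
```

```bash
python3 look.py e s:80,230,270,430,5 t:130,270,310,470,5;python3 plan.py 571.5 231 180 31.7 10
```

```text
t 10.25 pos [600.59 -30.39 146.61] yawz -7.879483129371319 tilt y [ 0.01 -0.01 -1.  ] turn needed -0.6907922968450784 j7 -0.465185749426626 w 85.56816300823243 F [-0.1   0.43 -0.01]
0 [-25.49  -3.34  -6.47] turn -0.069
1 [-25.88  -3.34  -4.69] turn -0.069
2 [-26.14  -3.34  -2.89] turn -0.069
3 [-26.28  -3.34  -1.08] turn -0.069
4 [-26.29  -3.34   0.73] turn -0.069
5 [-26.18  -3.34   2.55] turn -0.069
6 [-25.94  -3.34   4.35] turn -0.069
7 [-25.58  -3.34   6.13] turn -0.069
8 [-25.09  -3.34   7.88] turn -0.069
9 [-24.49  -3.34   9.59] turn -0.069
```

View pics/s_e.png

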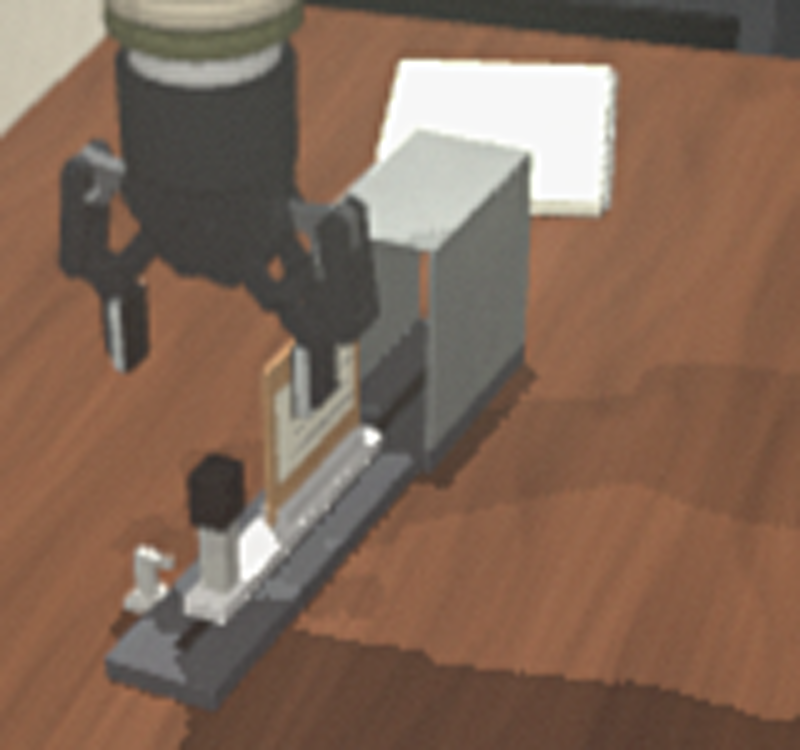

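Request:
{"api": "step_arm", "payload": {"targets": "1 -15 -5 -5 -0.06;1 -25 -5 -4 -0.07;1 -26 -5 -3 -0.07;1 -26 -4 -1 -0.07;1 -26 -3 1 -0.07;1 -26 -2 2 -0.07;1 -25 -2 4 -0.07;1 -25 0 6 -0.07;1 -20 0 6 -0.07;1 -10 0 4 -0.04"}}

```text
time: 11.25
ee_pos: [560.0, 222.4, 169.6]
orientation: [0.626, -0.327, 0.336, -0.623]
contact_force: [0.1, 0.1, 0.5]
width: 85.3
```

```bash
python3 look.py f s:80,360,180,400,3 t:130,270,310,470,5;python3 plan.py 571.5 231 180 31.7 4
```

```text
t 11.35 pos [560.39 221.57 169.61] yawz 33.880634444901986 tilt y [ 0.01 -0.01 -1.  ] turn needed 0.03805925084593853 j7 -0.29176792105815313 w 85.58420093031503 F [ 0.45 -1.1   0.39]
0 [-0.41 -2.6   3.62] turn 0.01
1 [-0.44 -2.6   3.62] turn 0.01
2 [-0.48 -2.6   3.61] turn 0.01
3 [-0.51 -2.6   3.61] turn 0.01
```

View pics/s_f.png

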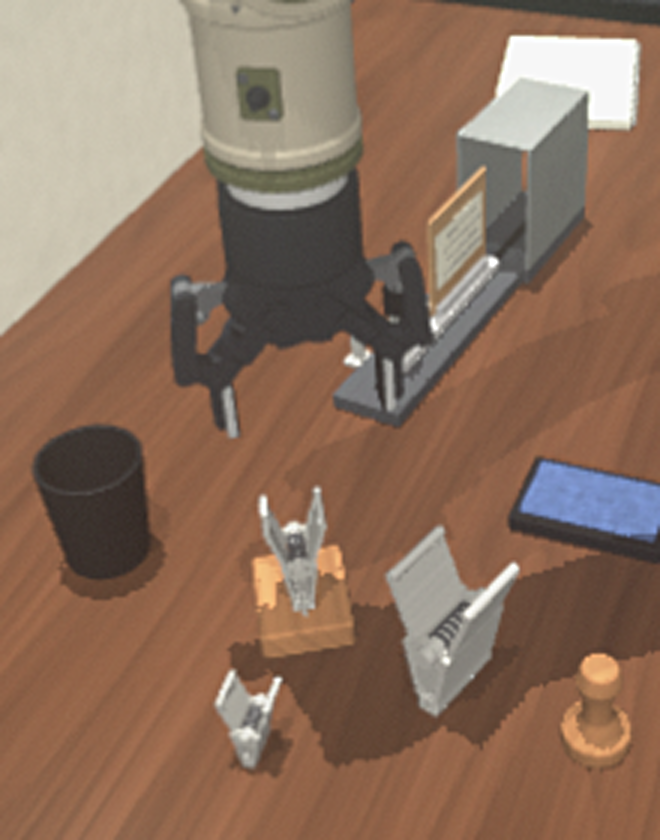

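View pics/t_f.png

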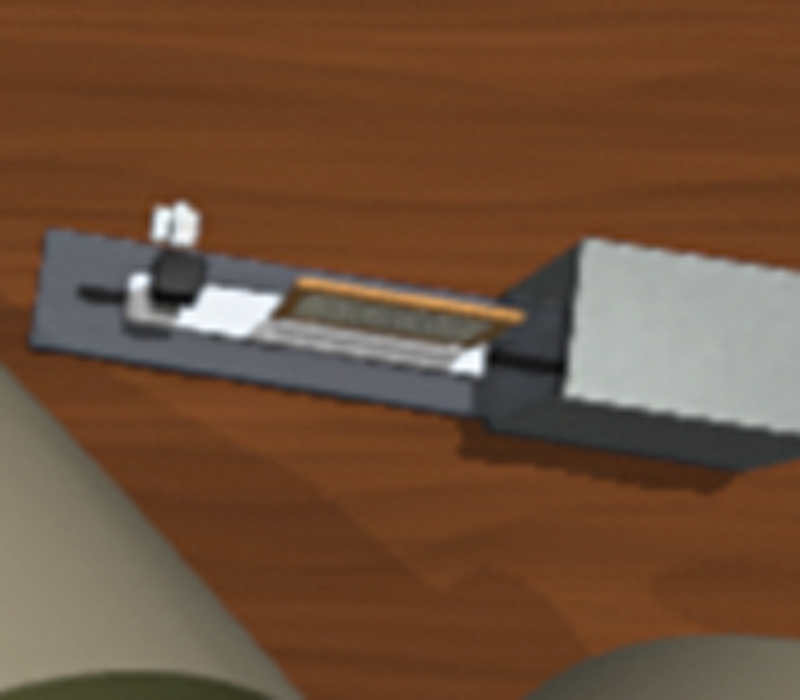

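```bash
python3 - <<'E'
from fit import *
t=pickle.load(open("t_f.pkl","rb"));s=pickle.load(open("s_f.pkl","rb"));se=pickle.load(open("s_e.pkl","rb"))
yaw=-.1417
import cv2
img=cv2.resize(t["frame"][160:210,325:425],None,fx=8,fy=8,interpolation=cv2.INTER_CUBIC)[:,:,::-1].copy()
def dr(p,X,o,f,im,c):
    h=((proj(p,X)-o+.5)*f).round().astype(int)
    for a in range(8):
        for b in range(a):
            if bin(a^b).count("1")==1: cv2.line(im,tuple(map(int,h[a])),tuple(map(int,h[b])),c,1)
for p,o,f,n in((t,(325,160),8,"ov_t"),(se,(285,155),8,"ov_s")):
    im=cv2.resize(p["frame"][o[1]:o[1]+60,o[0]:o[0]+90],None,fx=f,fy=f,interpolation=cv2.INTER_CUBIC)[:,:,::-1].copy()
    dr(p,box(np.array([600.8,-30.]),yaw,10,12,63,93),o,f,im,(0,255,0))
    dr(p,box(np.array([642,-36.]),yaw,5,2.5,0,30),o,f,im,(0,0,255))
    cv2.imwrite(f"pics/{n}.png",im)
T=lambda x,y:(310+x/5-.4,130+y/5-.4)
e=onz(t,[T(302,281),T(525,317)],117);print("card top",e,np.linalg.norm(e[0]-e[1]),np.arctan2((e[0]-e[1])[0],(e[0]-e[1])[1]))
S=lambda x,y:(180+x/3-.33,80+y/3-.33)
e=onz(s,[S(430,217),S(486,170)],117);print("card top side",e,np.linalg.norm(e[0]-e[1]))
E
```

```text
card top [[ 594.7  -81.7  117. ]
 [ 580.5 -179.8  117. ]] 99.14795888312896 0.14413525229847923
card top side [[ 598.3  -87.3  117. ]
 [ 579.6 -174.7  117. ]] 89.37147249238197
```

View pics/ov_t.png

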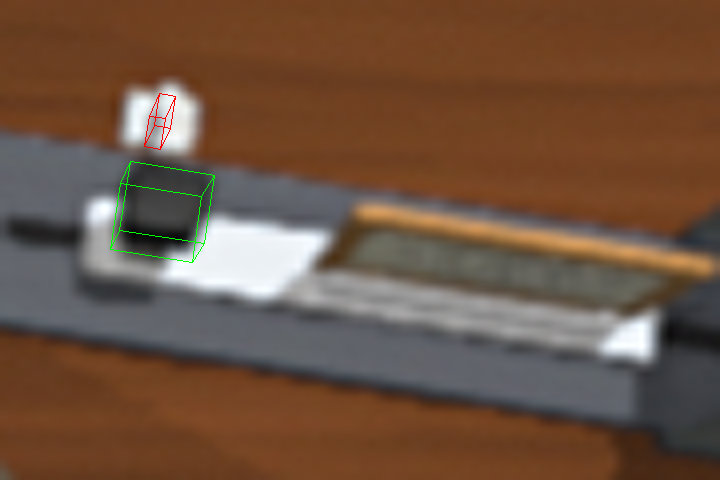

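View pics/ov_s.png

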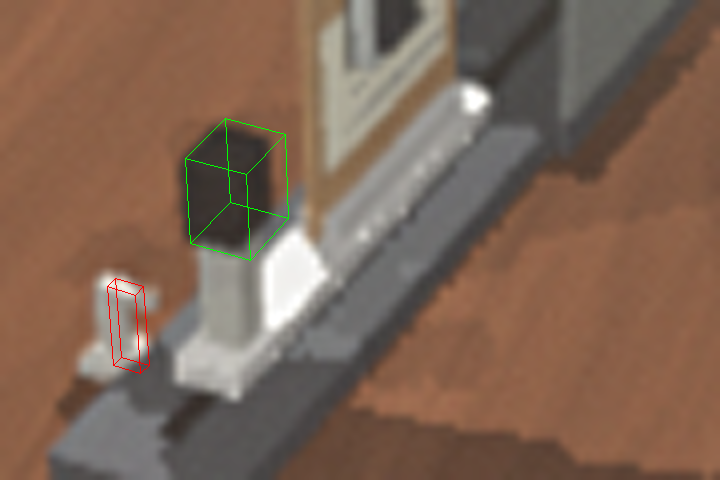

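```bash
python3 - <<'E'
from fit import *
t=pickle.load(open("top0.pkl","rb"));s=pickle.load(open("side0.pkl","rb"))
Z1=lambda x,y:(255+x/8-.5,235+y/8-.5);Z2=lambda x,y:(205+x/10-.5,175+y/10-.5)
r=onz(s,[Z1(75,248),Z1(303,213),Z1(343,432),Z1(98,465)],22);print("rest side",r,r.mean(0))
r=onz(t,[Z2(365,80),Z2(492,278),Z2(220,435),Z2(108,220)],22);print("rest top",r,r.mean(0))
r=onz(s,[Z1(98,80),Z1(108,185),Z1(243,60),Z1(260,155)],88);print("handles side",r,r.mean(0))
r=onz(t,[Z2(130,175),Z2(265,100),Z2(205,310),Z2(370,232)],88);print("handles top",r,r.mean(0))
# model overlay
a=np.radians(31.7)
yv=np.array([np.cos(a),np.sin(a)]);xv=np.array([yv[1],-yv[0]])
c=np.array([571.5,231.5])
def H(cx):
    P=[]
    for sg in(1,-1):
        for e in(17,-17): P.append([*(cx+sg*19.5*yv+e*xv),89])
        for e in(17,-17): P.append([*(cx+sg*5*yv+e*xv),58])
    for e in(22,-22): P.append([*(cx+e*xv),56])
    return np.array(P)
for p,o,f,n,w in((t,(205,175),10,"ovc_t",(60,50)),(s,(255,235),8,"ovc_s",(55,75))):
    im=cv2.resize(p["frame"][o[1]:o[1]+w[1],o[0]:o[0]+w[0]],None,fx=f,fy=f,interpolation=cv2.INTER_CUBIC)[:,:,::-1].copy()
    P=[tuple(map(int,q)) for q in ((proj(p,H(c))-o+.5)*f).round()]
    for i,j in((0,1),(0,2),(1,3),(4,5),(4,6),(5,7)): cv2.line(im,P[i],P[j],(0,255,0) if i<4 else (255,255,0),1)
    cv2.line(im,P[8],P[9],(0,0,255),1)
    B=box(c,a-np.pi/2,37.5,30,22,22.01)[::2]; q=((proj(p,B)-o+.5)*f).round().astype(int)
    cv2.polylines(im,[q[[0,1,3,2]].reshape(-1,1,2)],True,(255,0,255),1)
    cv2.imwrite(f"pics/{n}.png",im)
E
```

```text
rest side [[616.8 218.4  22. ]
 [567.1 189.3  22. ]
 [529.3 254.   22. ]
 [580.1 281.3  22. ]] [573.3 235.7  22. ]
rest top [[616.1 217.1  22. ]
 [567.9 184.4  22. ]
 [528.6 248.   22. ]
 [580.4 277.6  22. ]] [573.2 231.8  22. ]
handles side [[600.3 224.2  88. ]
 [582.4 255.8  88. ]
 [570.2 207.1  88. ]
 [553.2 236.   88. ]] [576.5 230.8  88. ]
handles top [[580.  257.1  88. ]
 [597.7 227.7  88. ]
 [549.6 238.8  88. ]
 [567.9 202.8  88. ]] [573.8 231.6  88. ]
```

View pics/ovc_t.png

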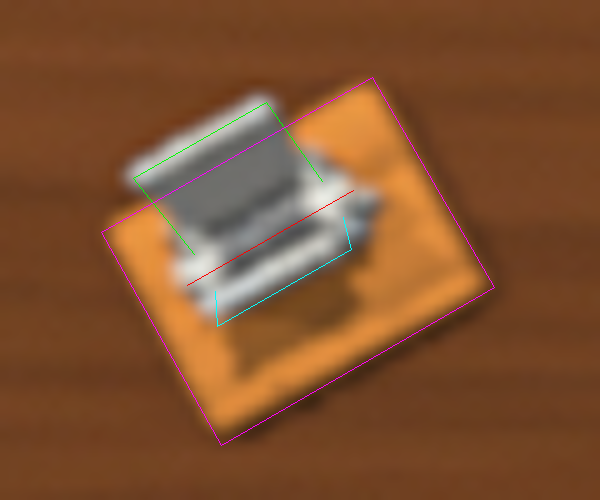

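View pics/ovc_s.png

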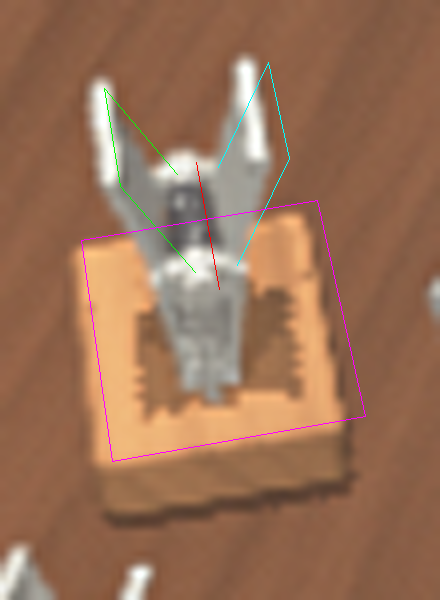

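```bash
python3 plan.py 574.5 231.3 130 30.7 4
```

```text
t 11.35 pos [560.39 221.57 169.61] yawz 33.880634444901986 tilt y [ 0.01 -0.01 -1.  ] turn needed 0.05551254336588185 j7 -0.29176792105815313 w 85.58420093031503 F [ 0.45 -1.1   0.39]
0 [-0.05  9.9   4.29] turn 0.014
1 [-0.11  9.9   4.28] turn 0.014
2 [-0.17  9.9   4.28] turn 0.014
3 [-0.23  9.9   4.28] turn 0.014
```

Request:
{"api": "step_arm", "payload": {"targets": "0.8 0 5 3 0.01;0.8 0 8 4 0.02;0.8 0 8 4 0.02;0.8 0 6 3 0;0.8 0 4 1 0;0.8 0 2 0 0;0.8 0 0 0 0;0.8 0 0 0 0;0.8 0 0 0 0;0.8 0 0 0 0"}}

```text
time: 12.35
ee_pos: [575.9, 223.4, 132.4]
orientation: [0.616, -0.348, 0.357, -0.61]
contact_force: [-0.0, -0.3, 0.1]
width: 76.9
```

```bash
python3 plan.py 574.5 231.3 85 30.7 1; python3 look.py g s:180,320,200,360,5
```

```text
t 12.35 pos [575.89 223.38 132.41] yawz 30.194560154392168 tilt y [ 0.01 -0.01 -1.  ] turn needed -0.008821589476628588 j7 -0.3626066238026953 w 76.87835503116395 F [-0.03 -0.29  0.12]
0 [-7.55 47.41  2.78] turn -0.009
```

View pics/s_g.png

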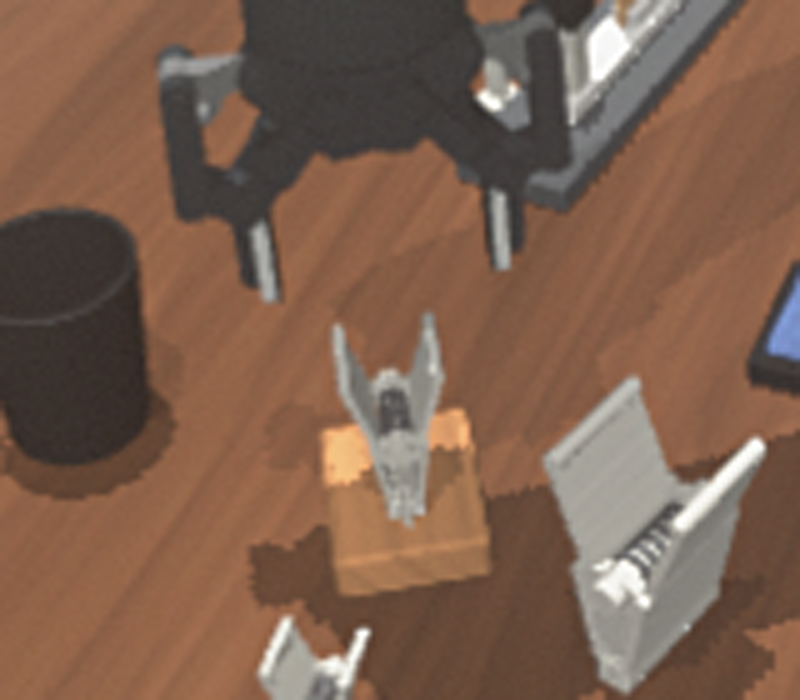

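Request:
{"api": "step_arm", "payload": {"targets": "0.8 -3 3 1 0;0.8 -3 6 1 0;0.8 -2 7 0.5 0;0.8 0 7 0 0;0.8 0 7 0 0;0.8 0 6 0 0;0.8 0 4 0 0;0.8 0 2 0 0;0.8 0 0 0 0;0.8 0 0 0 0"}}

```text
time: 13.4
ee_pos: [573.9, 231.8, 86.0]
orientation: [0.616, -0.348, 0.357, -0.61]
contact_force: [0.4, -0.2, -0.2]
width: 76.9
```

```bash
python3 plan.py 574.5 231.3 85 30.7 1; python3 look.py i s:200,320,220,340,6 t:160,240,190,290,7
```

```text
t 13.4 pos [573.87 231.83  85.96] yawz 30.229664701931146 tilt y [ 0.01 -0.01 -1.  ] turn needed -0.008208899539650538 j7 -0.41580972005509387 w 76.86690885974204 F [ 0.35 -0.19 -0.24]
0 [0.78 0.96 0.28] turn -0.008
```

View pics/s_i.png

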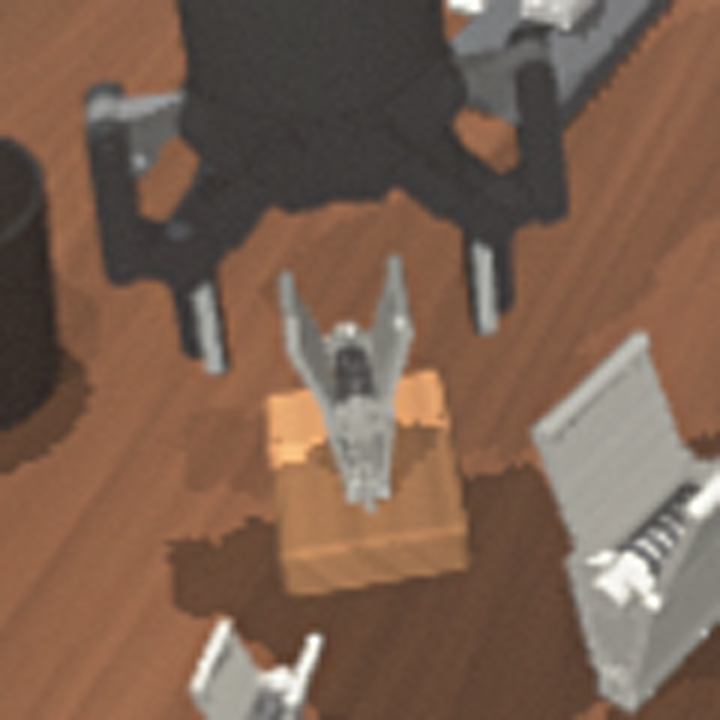

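View pics/t_i.png

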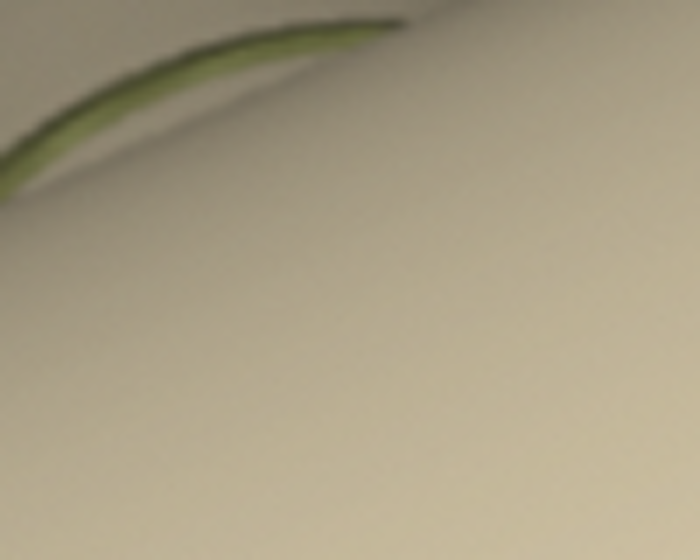

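```bash
python3 - <<'E'
from fit import *
s=pickle.load(open("s_i.pkl","rb"))
f=lambda X:((proj(s,X)-[220,200]+.5)*6).round(0).tolist()
a=np.radians(30.2);yv=np.array([np.cos(a),np.sin(a),0]);xv=np.array([yv[1],-yv[0],0])
c=np.array([573.87,231.83,86])
for dz in(-22,-15,-9): print(dz,f([c+sg*38.4*yv+e*xv+[0,0,dz] for sg in(1,-1) for e in(-11,11)]))
for cc in([574.5,231.3],[574.5,226],[574.5,236]):
    q=np.array([*cc,0]);print(cc,"handles",f([q+sg*19.5*yv+e*xv+[0,0,89] for sg in(1,-1) for e in(-17,17)]),"barrel",f([q+e*xv+[0,0,56] for e in(-22,22)]))
E
```

```text
-22 [[236.0, 402.0], [232.0, 354.0], [481.0, 365.0], [471.0, 318.0]]
-15 [[234.0, 386.0], [230.0, 338.0], [479.0, 349.0], [470.0, 302.0]]
-9 [[232.0, 372.0], [227.0, 324.0], [478.0, 335.0], [469.0, 288.0]]
[574.5, 231.3] handles [[290.0, 346.0], [281.0, 272.0], [417.0, 327.0], [404.0, 255.0]] barrel [[364.0, 425.0], [350.0, 329.0]]
[574.5, 226] handles [[297.0, 335.0], [288.0, 262.0], [423.0, 316.0], [411.0, 244.0]] barrel [[371.0, 413.0], [357.0, 318.0]]
[574.5, 236] handles [[283.0, 356.0], [275.0, 282.0], [410.0, 337.0], [398.0, 264.0]] barrel [[358.0, 435.0], [344.0, 339.0]]
```

Request:
{"api": "step_arm", "payload": {"targets": "0 0 0 0 0;-0.2 0 0 0 0;-0.4 0 0 0 0;-0.6 0 0 0 0;-1 0 0 0 0;-1 0 0 0 0;-1 0 0 0 0;-1 0 0 0 0;-1 0 0 0 0;-1 0 0 0 0", "newtons": 35}}

```text
time: 14.5
ee_pos: [575.5, 232.5, 88.1]
orientation: [0.615, -0.347, 0.358, -0.611]
contact_force: [0.3, -0.4, -0.2]
width: 16.4
```

```bash
python3 plan.py 574.5 231.3 85 30.7 1; python3 look.py j s:200,320,220,340,6
```

```text
t 14.5 pos [575.48 232.55  88.12] yawz 30.209869555048986 tilt y [ 0.01 -0.01 -1.  ] turn needed -0.008554390028659986 j7 -0.4155078309922879 w 16.434037765794095 F [ 0.33 -0.42 -0.23]
0 [ 0.59  3.12 -1.47] turn -0.009
```

View pics/s_j.png

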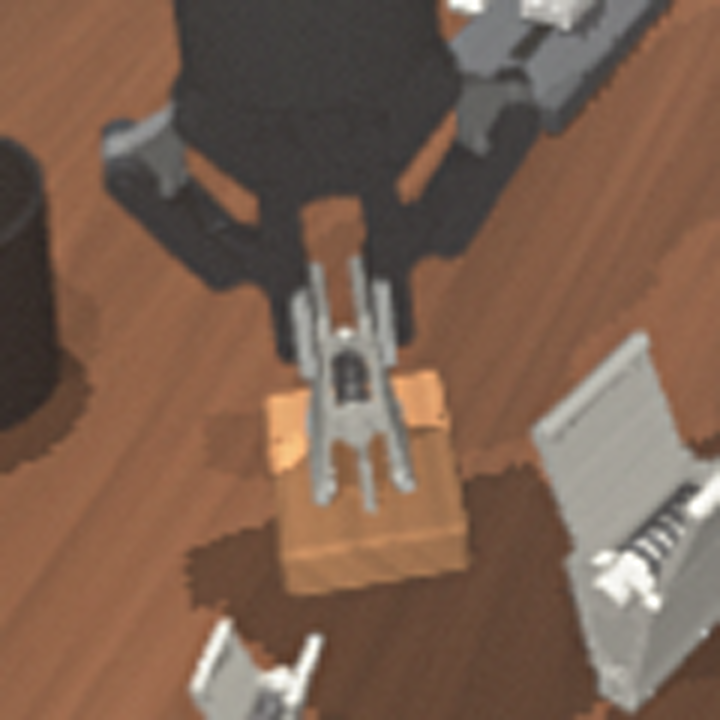

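Request:
{"api": "step_arm", "payload": {"targets": "-1 0 -3 0 0;-1 0 -8 0 0;-1 0 -12 0 0;-1 0 -15 0 0;-1 0 -15 0 0;-1 0 -15 0 0;-1 0 -15 0 0;-1 0 -10 0 0;-1 0 -5 0 0;-1 0 0 0 0"}}

```text
time: 15.55
ee_pos: [574.7, 234.3, 198.6]
orientation: [0.613, -0.346, 0.359, -0.613]
contact_force: [0.2, -0.3, -0.4]
width: 16.8
```

```bash
python3 look.py k s:150,300,220,350,5; python3 plan.py 588.5 -130.5 205 -8.1 16
```

```text
t 15.6 pos [574.58 234.24 198.21] yawz 30.22255064076451 tilt y [ 0.02 -0.01 -1.  ] turn needed 0.6688546864436034 j7 -0.32243037870904634 w 16.42208552645016 F [ 0.24 -0.97  0.07]
0 [ 20.14  -0.42 -10.72] turn 0.042
1 [20.57 -0.42 -9.87] turn 0.042
2 [20.96 -0.42 -9.  ] turn 0.042
3 [21.32 -0.42 -8.12] turn 0.042
4 [21.64 -0.42 -7.22] turn 0.042
5 [21.92 -0.42 -6.31] turn 0.042
6 [22.17 -0.42 -5.39] turn 0.042
7 [22.37 -0.42 -4.46] turn 0.042
8 [22.54 -0.42 -3.52] turn 0.042
9 [22.67 -0.42 -2.57] turn 0.042
10 [22.75 -0.42 -1.63] turn 0.042
11 [22.8  -0.42 -0.67] turn 0.042
12 [22.81 -0.42  0.28] turn 0.042
13 [22.78 -0.42  1.23] turn 0.042
14 [22.71 -0.42  2.18] turn 0.042
15 [22.6  -0.42  3.13] turn 0.042
```

View pics/s_k.png

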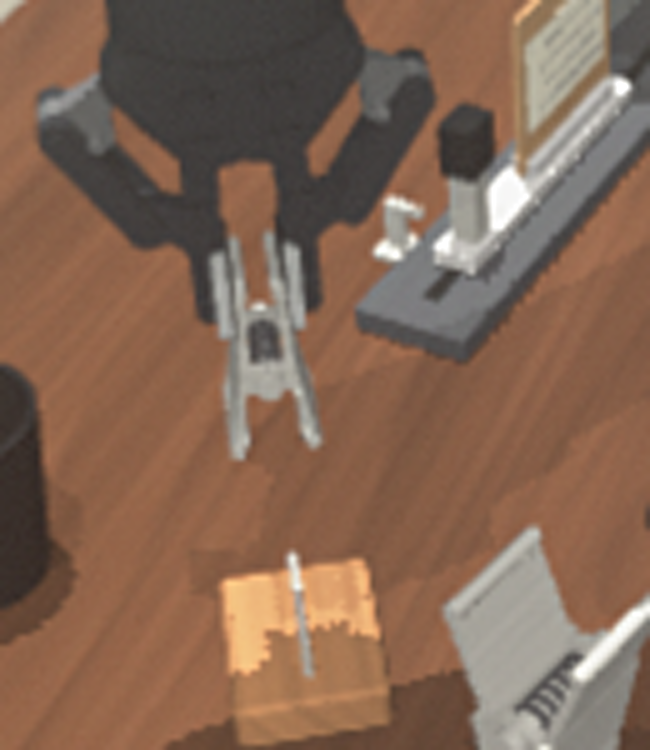

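Request:
{"api": "step_arm", "payload": {"targets": "-1 12 -1 -6 0.03;-1 20 -1 -10 0.04;-1 20 -1 -9 0.04;-1 21 -1 -8 0.04;-1 21 0 -7 0.04;-1 22 0 -6 0.04;-1 22 0 -5 0.04;-1 22 0 -5 0.04;-1 20 0 -4 0.04;-1 15 0 -2 0.04"}}

```text
time: 16.6
ee_pos: [576.1, 3.5, 199.2]
orientation: [0.527, -0.471, 0.481, -0.519]
contact_force: [-0.0, 1.0, -0.1]
width: 16.3
```

```bash
python3 plan.py 588.5 -130.5 205 -8.1 9
```

```text
t 16.6 pos [576.1    3.54 199.19] yawz 5.437193879707558 tilt y [ 0.   -0.02 -1.  ] turn needed 0.23626860468172217 j7 -0.3094639194030817 w 16.308531252066846 F [-0.01  0.96 -0.15]
0 [14.96 -0.65 -0.04] turn 0.026
1 [14.95 -0.65  0.35] turn 0.026
2 [14.94 -0.65  0.75] turn 0.026
3 [14.91 -0.65  1.14] turn 0.026
4 [14.88 -0.65  1.53] turn 0.026
5 [14.83 -0.65  1.92] turn 0.026
6 [14.78 -0.65  2.31] turn 0.026
7 [14.71 -0.65  2.69] turn 0.026
8 [14.64 -0.65  3.08] turn 0.026
```

Request:
{"api": "step_arm", "payload": {"targets": "-1 14 -1 0 0.02;-1 14 -1 1 0.03;-1 14 -1 1 0.03;-1 14 -1 1 0.03;-1 14 -1 2 0.03;-1 14 0 2 0.03;-1 12 0 2 0.03;-1 8 0 2 0.01;-1 4 0 1 0;-1 0 0 0 0"}}

```text
time: 17.6
ee_pos: [587.2, -117.3, 206.1]
orientation: [0.468, -0.528, 0.539, -0.46]
contact_force: [-0.1, 0.8, -0.7]
width: 16.5
```

```bash
python3 plan.py 588.5 -130.5 205 -8.1 1; python3 look.py l s:60,220,270,430,5  t:130,270,310,470,5
```

```text
t 17.6 pos [ 587.18 -117.28  206.08] yawz -7.97790996189539 tilt y [ 0.   -0.02 -1.  ] turn needed 0.0021308731488107746 j7 -0.2817664864710543 w 16.497114105198605 F [-0.06  0.76 -0.72]
0 [12.91  1.08  3.14] turn 0.002
```

View pics/s_l.png

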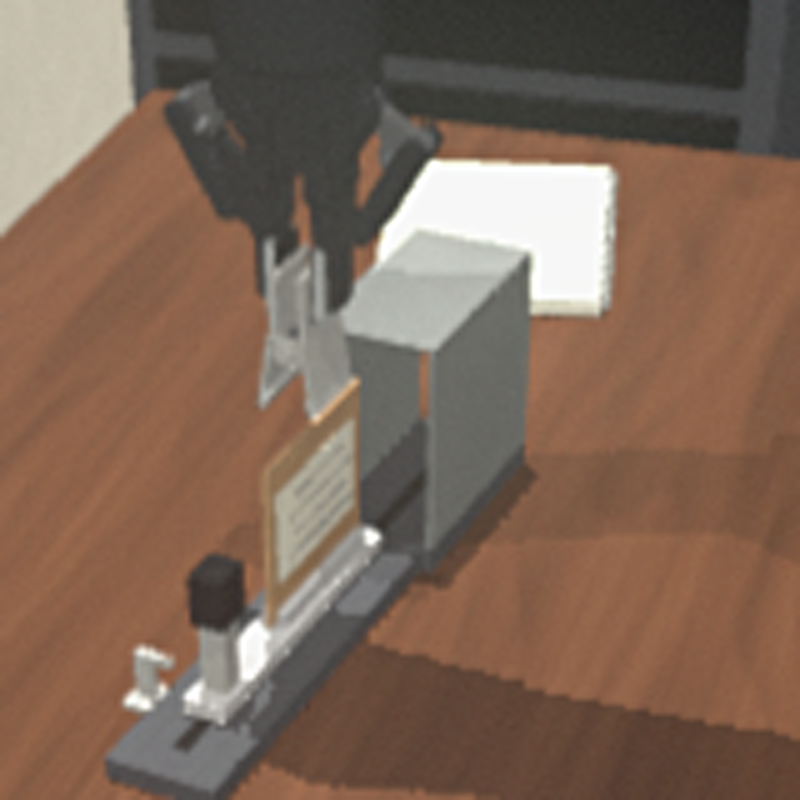

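View pics/t_l.png

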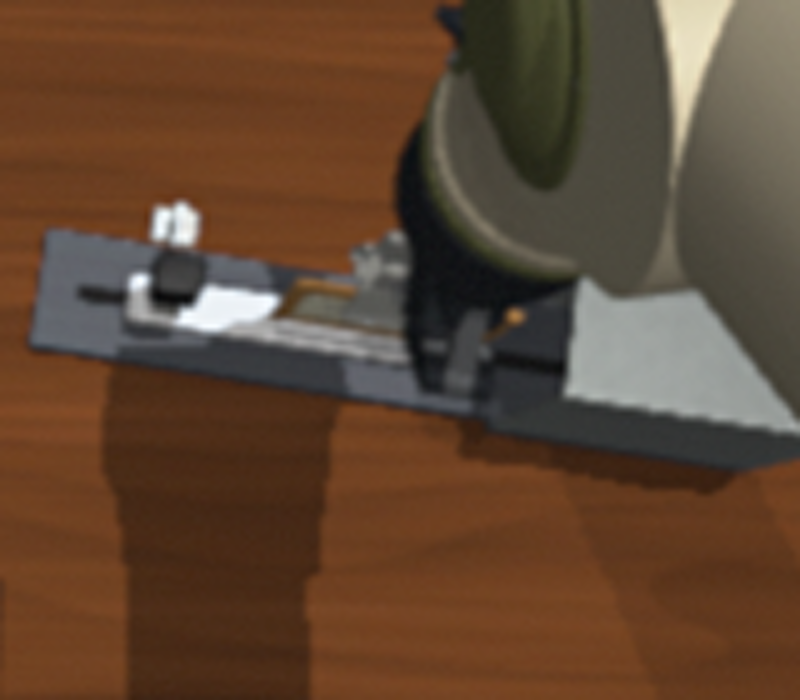

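```bash
cat > clipov.py <<'E'
import sys
from fit import *
from station import get_state
tag,ox,oy,F=sys.argv[1],int(sys.argv[2]),int(sys.argv[3]),int(sys.argv[4])
s=pickle.load(open(f"s_{tag}.pkl","rb"));st=get_state();M=R.from_quat(st["orientation"]).as_matrix()
f=lambda X:((proj(s,X)-[ox,oy]+.5)*F).round(0).tolist()
print("tcp",st["ee_pos"])
for off in(-8,-4,0,4,8):
    b=st["ee_pos"]+M[:,1]*32.1-M[:,0]*off
    L=b+M[:,1]*32
    print("clip off +u",off,"lip+z near/far",f([L+11.5*M[:,2]-20*M[:,0],L+11.5*M[:,2]+20*M[:,0]]),"lip-z",f([L-11.5*M[:,2]-20*M[:,0],L-11.5*M[:,2]+20*M[:,0]]),"handles top near",f([b-37*M[:,1]+sg*8*M[:,2]-17*M[:,0] for sg in(1,-1)]))
c=np.array([588.5,-130.5,117]);u=np.array([.141,.99,0])
print("card",f([c+50*u,c,c-50*u]))
E
python3 clipov.py l 270 60 5
python3 - <<'E'
import cv2,pickle
p=pickle.load(open("s_l.pkl","rb"))["frame"][:,:,::-1]
cv2.imwrite("pics/lz.png",cv2.resize(p[100:160,310:370],None,fx=10,fy=10,interpolation=cv2.INTER_CUBIC))
E
```

```text
tcp [ 587.2 -116.3  206.1]
clip off +u -8 lip+z near/far [[276.0, 397.0], [314.0, 360.0]] lip-z [[319.0, 407.0], [356.0, 369.0]] handles top near [[281.0, 264.0], [312.0, 271.0]]
clip off +u -4 lip+z near/far [[272.0, 401.0], [310.0, 363.0]] lip-z [[315.0, 411.0], [352.0, 373.0]] handles top near [[277.0, 268.0], [308.0, 274.0]]
clip off +u 0 lip+z near/far [[268.0, 404.0], [306.0, 367.0]] lip-z [[311.0, 415.0], [349.0, 377.0]] handles top near [[273.0, 271.0], [304.0, 278.0]]
clip off +u 4 lip+z near/far [[264.0, 408.0], [303.0, 371.0]] lip-z [[307.0, 419.0], [345.0, 380.0]] handles top near [[269.0, 275.0], [300.0, 282.0]]
clip off +u 8 lip+z near/far [[260.0, 412.0], [299.0, 374.0]] lip-z [[304.0, 422.0], [341.0, 384.0]] handles top near [[265.0, 279.0], [296.0, 285.0]]
card [[268.0, 470.0], [316.0, 423.0], [361.0, 379.0]]
```

View pics/lz.png

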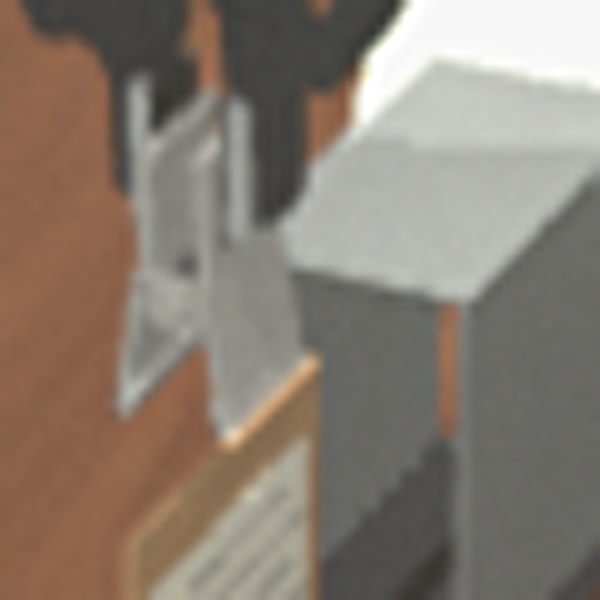

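Request:
{"api": "step_arm", "payload": {"targets": "-1 3 0 1 0;-1 4 0 1 0;-1 4 0 1 0;-1 3 0 0 0;-1 1 0 0 0;-1 0 0 0 0;-1 0 0 0 0;-1 0 0 0 0;-1 0 0 0 0;-1 0 0 0 0"}}

```text
time: 18.7
ee_pos: [588.2, -130.7, 206.4]
orientation: [0.469, -0.527, 0.538, -0.462]
contact_force: [0.9, 0.8, -0.2]
width: 16.3
```

```bash
python3 plan.py 588.2 -132.5 165 -8.1 1; python3 look.py m s:60,220,270,430,5; python3 clipov.py m 270 60 5
python3 - <<'E'
import cv2,pickle
p=pickle.load(open("s_m.pkl","rb"))["frame"][:,:,::-1]
cv2.imwrite("pics/mz.png",cv2.resize(p[100:160,310:370],None,fx=10,fy=10,interpolation=cv2.INTER_CUBIC))
E
```

```text
t 18.7 pos [ 588.23 -130.7   206.44] yawz -7.716785260591309 tilt y [ 0.   -0.02 -1.  ] turn needed 0.006688358944853645 j7 -0.25382497269610205 w 16.34270442774181 F [ 0.91  0.85 -0.2 ]
0 [ 1.78 41.44  0.21] turn 0.007
tcp [ 588.2 -130.7  206.5]
clip off +u -8 lip+z near/far [[284.0, 382.0], [321.0, 346.0]] lip-z [[327.0, 392.0], [363.0, 355.0]] handles top near [[289.0, 250.0], [320.0, 257.0]]
clip off +u -4 lip+z near/far [[280.0, 386.0], [317.0, 349.0]] lip-z [[323.0, 396.0], [359.0, 359.0]] handles top near [[285.0, 254.0], [316.0, 260.0]]
clip off +u 0 lip+z near/far [[276.0, 390.0], [314.0, 353.0]] lip-z [[319.0, 400.0], [356.0, 362.0]] handles top near [[282.0, 257.0], [312.0, 264.0]]
clip off +u 4 lip+z near/far [[273.0, 393.0], [310.0, 357.0]] lip-z [[315.0, 403.0], [352.0, 366.0]] handles top near [[278.0, 261.0], [308.0, 267.0]]
clip off +u 8 lip+z near/far [[269.0, 397.0], [306.0, 360.0]] lip-z [[312.0, 407.0], [348.0, 370.0]] handles top near [[274.0, 265.0], [305.0, 271.0]]
card [[268.0, 470.0], [316.0, 423.0], [361.0, 379.0]]
```

View pics/mz.png

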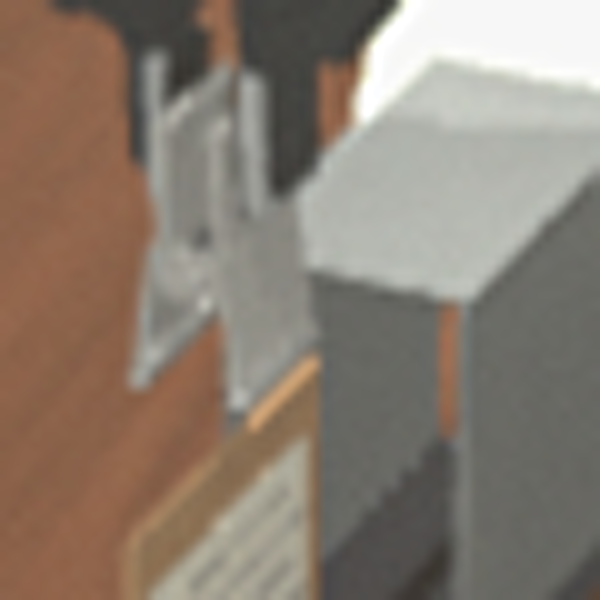

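Request:
{"api": "step_arm", "payload": {"targets": "-1 0.3 2 0 0;-1 0.3 3 0 0;-1 0.3 3 0 0;-1 0 4 0 0;-1 0 4 0 0;-1 0 4 0 0;-1 0 2 0 0;-1 0 1 0 0;-1 0 0 0 0;-1 0 0 0 0"}}

```text
time: 19.75
ee_pos: [588.0, -131.9, 180.8]
orientation: [0.469, -0.528, 0.537, -0.461]
contact_force: [0.4, -0.2, 0.2]
width: 16.6
```

```bash
python3 plan.py 588.2 -132.5 165 -8.1 1; python3 look.py n s:60,220,270,430,5  t:130,270,310,470,5
python3 - <<'E'
import cv2,pickle
p=pickle.load(open("s_n.pkl","rb"))["frame"][:,:,::-1]
cv2.imwrite("pics/nz.png",cv2.resize(p[100:160,310:370],None,fx=10,fy=10,interpolation=cv2.INTER_CUBIC))
E
```

```text
t 19.75 pos [ 587.95 -131.93  180.76] yawz -7.702940435991639 tilt y [ 0.   -0.02 -1.  ] turn needed 0.006929996718479048 j7 -0.26815351330039777 w 16.564864525824436 F [ 0.38 -0.15  0.24]
0 [ 0.53 15.76  0.32] turn 0.007
```

View pics/nz.png

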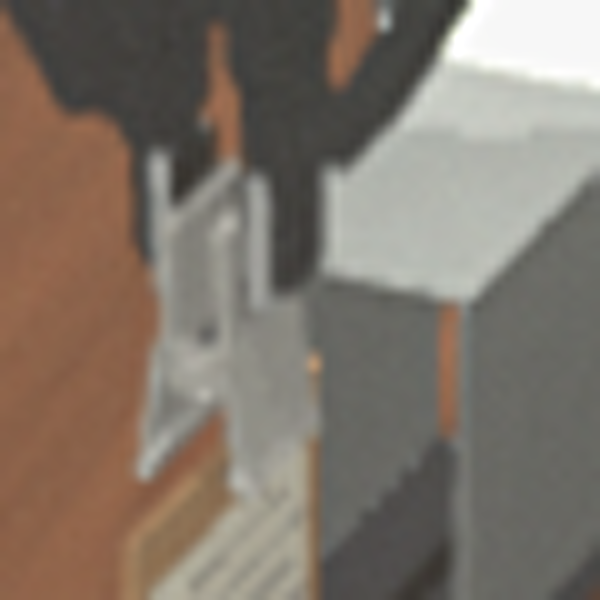

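View pics/t_n.png

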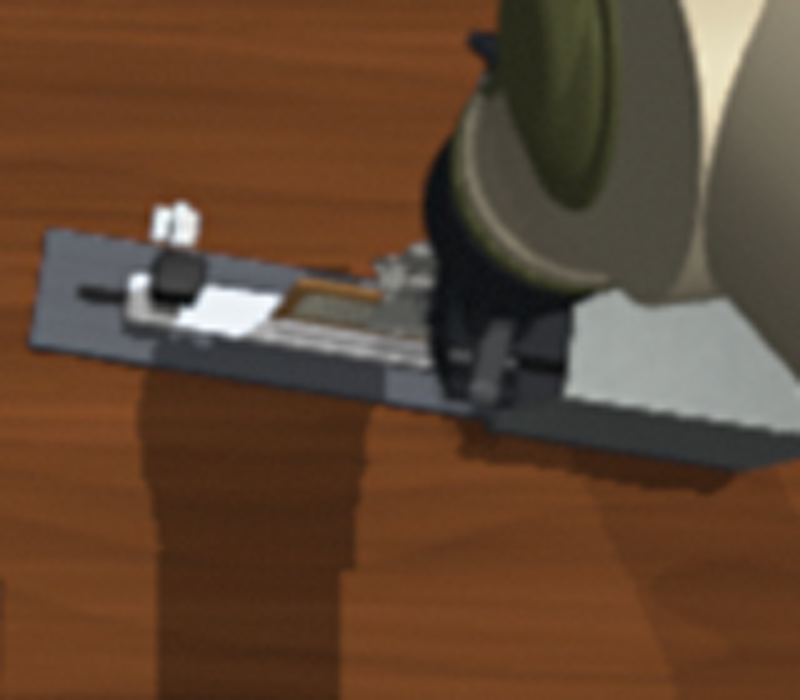

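```bash
python3 clipov.py n 310 100 10
```

```text
tcp [ 588.  -131.9  180.9]
clip off +u -8 lip+z near/far [[173.0, 455.0], [246.0, 381.0]] lip-z [[257.0, 475.0], [328.0, 400.0]] handles top near [[184.0, 199.0], [244.0, 212.0]]
clip off +u -4 lip+z near/far [[166.0, 462.0], [239.0, 388.0]] lip-z [[250.0, 482.0], [321.0, 407.0]] handles top near [[176.0, 206.0], [237.0, 219.0]]
clip off +u 0 lip+z near/far [[158.0, 470.0], [232.0, 395.0]] lip-z [[243.0, 490.0], [314.0, 414.0]] handles top near [[168.0, 213.0], [229.0, 226.0]]
clip off +u 4 lip+z near/far [[151.0, 478.0], [224.0, 403.0]] lip-z [[235.0, 498.0], [307.0, 422.0]] handles top near [[161.0, 220.0], [222.0, 234.0]]
clip off +u 8 lip+z near/far [[143.0, 485.0], [217.0, 410.0]] lip-z [[228.0, 506.0], [300.0, 429.0]] handles top near [[153.0, 228.0], [214.0, 241.0]]
card [[137.0, 540.0], [232.0, 446.0], [321.0, 358.0]]
```

Request:
{"api": "step_arm", "payload": {"targets": "-1 0 2 0 0;-1 0 3 0 0;-1 0 3 0 0;-1 0 3 0 0;-1 0 2 0 0;-1 0 1 0 0;-1 0 0 0 0;-1 0 0 0 0;-1 0 0 0 0;-1 0 0 0 0"}}

```text
time: 20.85
ee_pos: [588.1, -132.2, 165.8]
orientation: [0.469, -0.528, 0.537, -0.462]
contact_force: [-0.3, -0.2, -0.2]
width: 16.5
```

```bash
python3 plan.py 588.2 -132.5 165 -8.1 1; python3 look.py o s:60,220,270,430,5  t:130,270,310,470,5
python3 clipov.py o 310 100 10; python3 - <<'E'
import cv2,pickle
p=pickle.load(open("s_o.pkl","rb"))["frame"][:,:,::-1]
cv2.imwrite("pics/oz.png",cv2.resize(p[100:160,310:370],None,fx=10,fy=10,interpolation=cv2.INTER_CUBIC))
E
```

```text
t 20.85 pos [ 588.1  -132.21  165.8 ] yawz -7.704977041241856 tilt y [ 0.   -0.02 -1.  ] turn needed 0.006894451251299394 j7 -0.27793195992523156 w 16.469610477876515 F [-0.32 -0.24 -0.18]
0 [0.27 0.8  0.14] turn 0.007
tcp [ 588.1 -132.2  165.8]
clip off +u -8 lip+z near/far [[174.0, 507.0], [246.0, 433.0]] lip-z [[258.0, 528.0], [328.0, 452.0]] handles top near [[185.0, 256.0], [245.0, 269.0]]
clip off +u -4 lip+z near/far [[167.0, 515.0], [239.0, 440.0]] lip-z [[250.0, 535.0], [321.0, 459.0]] handles top near [[177.0, 263.0], [238.0, 276.0]]
clip off +u 0 lip+z near/far [[160.0, 523.0], [232.0, 447.0]] lip-z [[243.0, 543.0], [314.0, 467.0]] handles top near [[170.0, 270.0], [230.0, 283.0]]
clip off +u 4 lip+z near/far [[152.0, 530.0], [225.0, 455.0]] lip-z [[236.0, 551.0], [307.0, 474.0]] handles top near [[162.0, 278.0], [222.0, 291.0]]
clip off +u 8 lip+z near/far [[145.0, 538.0], [218.0, 462.0]] lip-z [[229.0, 559.0], [300.0, 482.0]] handles top near [[154.0, 285.0], [215.0, 298.0]]
card [[137.0, 540.0], [232.0, 446.0], [321.0, 358.0]]
```

View pics/oz.png

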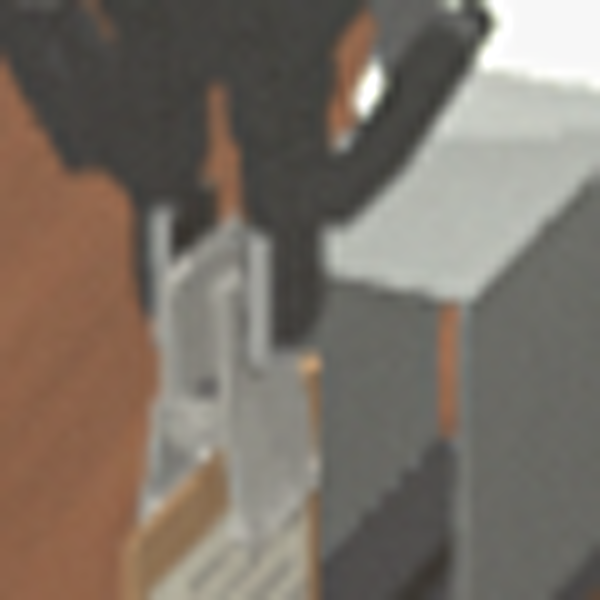

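View pics/t_o.png

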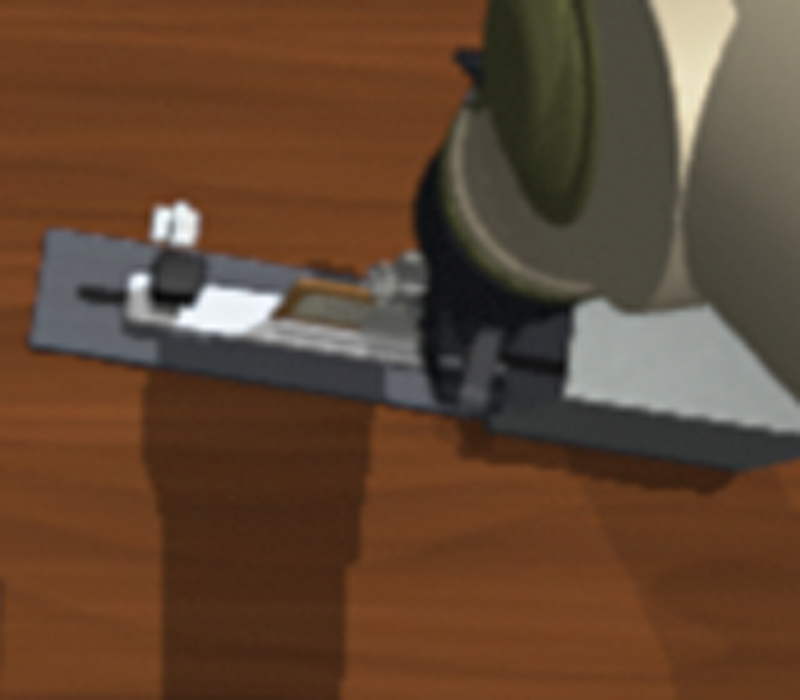

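View pics/s_o.png

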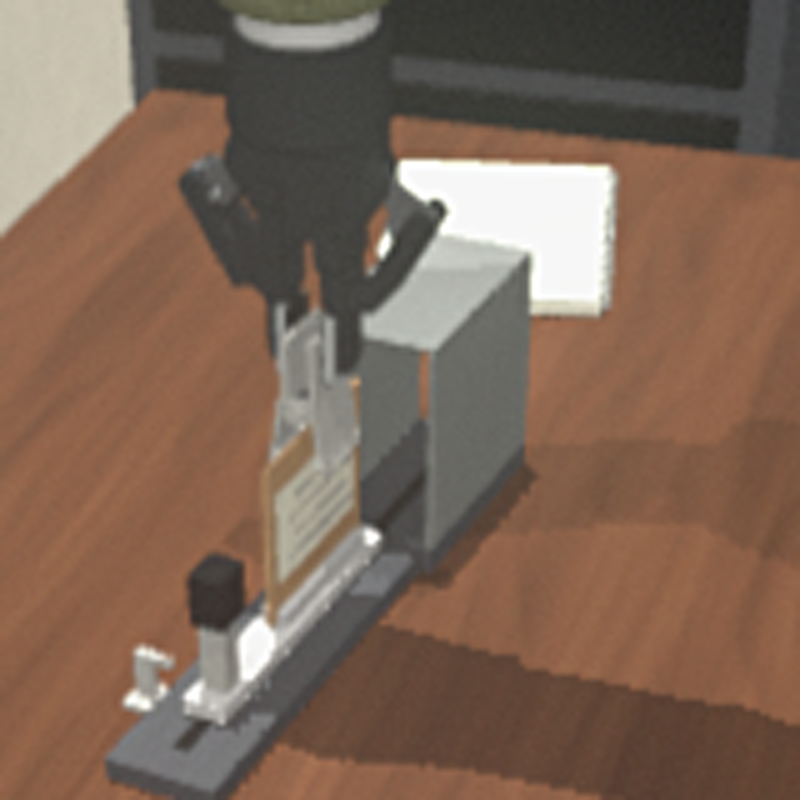

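```bash
python3 -c "
from station import *
s=get_state();print(s['time'],s['ee_pos'],s['width'],s['contact_force'],abs(s['joint_vel']).max());print(job_done())
s=get_state();print(s['time'],s['ee_pos'],s['width'],s['contact_force'])"
```

```text
20.95 [ 588.12956643 -132.21512035  165.83054204] 16.276041288771264 [0.34473919 0.55525891 0.86404408] 0.0014078575488488307
the job is handed in; nothing more can be done
None
the job is handed in; nothing more can be done
```

I drew the carriage out and left its grip level with the index post. I then squeezed the clip on the rest to its stop, lifted it off and lowered it over the middle of the card. The job was handed in at about 21 s with the clip held open at 35 N. No verdict was reported.

My last checks, all from camera measurements and the arm's own readings:
- **Grip at the post:** the model fit and the arm's readings put the two level within about 1–2 mm. The card's position pointed to about 2 mm off, still inside the 6 mm limit. The last picture showed the carriage had not moved.
- **Clip over the card:** one lip stood on each side of the card. The lips were about 15–16 mm below its top edge and centred across it to about 1 mm. The clip was within a few mm of the card's middle and within about 0.01 rad of its line.
- **Contact and stillness:** outside force on the tool was only noise, about 1 N or less, and the arm was at rest.
- **Disagreement:** the two cameras differed by up to 5 mm in places along the track. I settled this with model overlays and the arm's position when it gripped the block.
- **Not checked:** I could not see the gap between the far lip and the card directly. That clearance is inferred from the overlays and the arm's pose.

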